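# Restock the tea chest

## Task

Restock the tea chest: press its release tab in so the cover unsnaps, pivot the cover open, and stand every short tin from the oak top in the row inside, each one in a gap of its own between two tall tins, nudging the tall ones apart without toppling them or lifting them out. Then pivot the cover shut until it snaps home again, with all tins upright on the chest's floor, and leave everything else on the top where it stands.

Things in the scene. Friction and masses are not known exactly. Their poses are not given: they have to be found in the camera images.
- chest: White enamel tea chest, fixed. Origin: underside, middle of the tin row. x along the row, y from the tab side (front) to the hinge side, z up. Outside x +-117, y -68..98 mm; inside x +-109, y -60..90; floor at z 6; front wall top z 76, end walls z 85. Ribs (10 mm high, 5 thick) at y +-28..33 guide the tins in a 56 mm lane; finger room 27 mm in front of the lane, 57 behind.
- cover (a joint): Oak cover's angle (rad): 0 snapped shut, its top flush with the end walls; grows as its front edge (158 mm from the hinge) swings up and back; stop 2.05. Held by a catch; pressing the tab 5-6 mm lets a spring pin lift it to 0.1, where it stays. Damped: from below 1.5 it drops on to the pin, from beyond 1.65 it drops open. To snap shut press its front edge down, about 6 N. 212x156x8 mm, 0.22 kg.
- cover_bar (a point): Centre of the round steel bar on the cover, 12 mm thick, 60 mm free between its posts, parallel to the chest's x. Its axis is 128 mm from the hinge along the cover and 40 mm off the cover's underside (32 mm above its top). With the cover shut it is at (0, -38, 117) mm in the chest's frame.
- cover_hinge (a point): Middle of the hinge axis (parallel to the chest's x), at (0, 90, 77) mm in the chest's frame, level with the cover's underside.
- tab (a joint): Travel of the release tab, m: 0 out, 0.009 fully pressed in (towards the chest's +y). Sprung: 1 N at the start, 4.6 N at the end.
- tab_face (a point): Centre of the outer face of the dark steel release tab (32 mm wide, 18 mm high, standing 12 mm out of the chest's front face), at (0, -80, 61) mm in the chest's frame when out.
- tall1: Tall aluminium tin standing in the chest, number 1 of 4 counted along the chest's +x; 28 mm (x, along the row) by 50 mm (y) by 62 mm high, 0.09 kg; origin at the centre of its underside.
- tall2: Tall aluminium tin standing in the chest, number 2 of 4 counted along the chest's +x; 28 mm (x, along the row) by 50 mm (y) by 62 mm high, 0.09 kg; origin at the centre of its underside.
- tall3: Tall aluminium tin standing in the chest, number 3 of 4 counted along the chest's +x; 28 mm (x, along the row) by 50 mm (y) by 62 mm high, 0.09 kg; origin at the centre of its underside.
- tall4: Tall aluminium tin standing in the chest, number 4 of 4 counted along the chest's +x; 28 mm (x, along the row) by 50 mm (y) by 62 mm high, 0.09 kg; origin at the centre of its underside.
- short_a: Short aluminium tin standing loose on the oak top in front of the chest (may be absent); 28 mm (its x) by 50 mm (its y) by 40 mm high, about 0.07 kg; origin at the centre of its underside.
- short_b: Short aluminium tin standing loose on the oak top in front of the chest (may be absent); 28 mm (its x) by 50 mm (its y) by 40 mm high, about 0.07 kg; origin at the centre of its underside.
- short_c: Short aluminium tin standing loose on the oak top in front of the chest (may be absent); 28 mm (its x) by 50 mm (its y) by 40 mm high, about 0.07 kg; origin at the centre of its underside.
- canister: White enamel canister with flip-top lid, 100 mm across, 137 mm high; origin at the centre of its underside. Not to be disturbed.
- cup1: Cobalt espresso cup, upside down, 64 mm across, 54 mm high; origin at the centre of its underside. Not to be disturbed.
- cup2: Cobalt espresso cup, upside down, 64 mm across, 54 mm high; origin at the centre of its underside. Not to be disturbed.
- spoon_rest: Brushed aluminium spoon rest, 84 mm dish, 7 mm high, with a tail 100 mm long along its x; origin at the centre of its underside. Not to be disturbed.
- tamper: Steel coffee tamper, 58 mm across, 88 mm high; origin at the centre of its underside. Not to be disturbed.
- sugar_jar: Glass sugar jar, 68 mm across, 100 mm high; origin at the centre of its underside. Not to be disturbed.

How it is judged:
On the way, in this order (a step that is already met when the one before it is completed fails the run):
1. the release tab is pressed in while the cover is still shut or just ajar (value of joint tab above 0.004 m and value of joint cover below 0.2 rad).
2. the cover is pivoted open past upright (value of joint cover above 1.5 rad), for 0.2 s.
At the end, for the whole second after the job is handed in: Cover snapped shut (below 0.03 rad), tab out (within 2.5 mm); all tins on the chest floor (within 5 mm), in the lane (within 15 mm), upright within 0.12 rad, at rest; every short tin is between two neighbouring tall ones and no two short tins share a gap (value of joint cover below 0.03 rad and value of joint tab below 0.0025 m and y of tall1 in the frame of chest between -0.015 and 0.015 m and x of tall1 in the frame of chest between -0.1 and 0.1 m and z of tall1 in the frame of chest between 0 and 0.011 m and angle between each of tall1, tall2, tall3, tall4, short_a, short_b, short_c's own z axis and vertical below 0.12 rad and linear speed of each of tall1, tall2, tall3, tall4, short_a, short_b, short_c below 0.03 m/s and y of tall2 in the frame of chest between -0.015 and 0.015 m and x of tall2 in the frame of chest between -0.1 and 0.1 m and z of tall2 in the frame of chest between 0 and 0.011 m and y of tall3 in the frame of chest between -0.015 and 0.015 m and x of tall3 in the frame of chest between -0.1 and 0.1 m and z of tall3 in the frame of chest between 0 and 0.011 m and y of tall4 in the frame of chest between -0.015 and 0.015 m and x of tall4 in the frame of chest between -0.1 and 0.1 m and z of tall4 in the frame of chest between 0 and 0.011 m and y of short_a in the frame of chest between -0.015 and 0.015 m and x of short_a in the frame of chest between -0.1 and 0.1 m and z of short_a in the frame of chest between 0 and 0.011 m and y of short_b in the frame of chest between -0.015 and 0.015 m and x of short_b in the frame of chest between -0.1 and 0.1 m and z of short_b in the frame of chest between 0 and 0.011 m and y of short_c in the frame of chest between -0.015 and 0.015 m and x of short_c in the frame of chest between -0.1 and 0.1 m and z of short_c in the frame of chest between 0 and 0.011 m and ((x of short_a in the frame of tall1 above 0.02 m and x of short_a in the frame of tall2 below -0.02 m) or (x of short_a in the frame of tall2 above 0.02 m and x of short_a in the frame of tall3 below -0.02 m) or (x of short_a in the frame of tall3 above 0.02 m and x of short_a in the frame of tall4 below -0.02 m)) and ((x of short_b in the frame of tall1 above 0.02 m and x of short_b in the frame of tall2 below -0.02 m) or (x of short_b in the frame of tall2 above 0.02 m and x of short_b in the frame of tall3 below -0.02 m) or (x of short_b in the frame of tall3 above 0.02 m and x of short_b in the frame of tall4 below -0.02 m)) and ((x of short_c in the frame of tall1 above 0.02 m and x of short_c in the frame of tall2 below -0.02 m) or (x of short_c in the frame of tall2 above 0.02 m and x of short_c in the frame of tall3 below -0.02 m) or (x of short_c in the frame of tall3 above 0.02 m and x of short_c in the frame of tall4 below -0.02 m)) and ((x of short_a in the frame of tall2 below -0.02 m and x of short_b in the frame of tall2 above 0.02 m) or (x of short_a in the frame of tall2 above 0.02 m and x of short_b in the frame of tall2 below -0.02 m) or (x of short_a in the frame of tall3 below -0.02 m and x of short_b in the frame of tall3 above 0.02 m) or (x of short_a in the frame of tall3 above 0.02 m and x of short_b in the frame of tall3 below -0.02 m)) and ((x of short_a in the frame of tall2 below -0.02 m and x of short_c in the frame of tall2 above 0.02 m) or (x of short_a in the frame of tall2 above 0.02 m and x of short_c in the frame of tall2 below -0.02 m) or (x of short_a in the frame of tall3 below -0.02 m and x of short_c in the frame of tall3 above 0.02 m) or (x of short_a in the frame of tall3 above 0.02 m and x of short_c in the frame of tall3 below -0.02 m)) and ((x of short_b in the frame of tall2 below -0.02 m and x of short_c in the frame of tall2 above 0.02 m) or (x of short_b in the frame of tall2 above 0.02 m and x of short_c in the frame of tall2 below -0.02 m) or (x of short_b in the frame of tall3 below -0.02 m and x of short_c in the frame of tall3 above 0.02 m) or (x of short_b in the frame of tall3 above 0.02 m and x of short_c in the frame of tall3 below -0.02 m))); the robot touches nothing.
It fails at once if a tall tin is toppled (angle between any of tall1, tall2, tall3, tall4's own z axis and vertical above 0.6 rad).
It fails at once if a tall tin is lifted out (z of any of tall1, tall2, tall3, tall4 in the frame of chest above 0.05 m).
It fails at once if a bystander is pushed more than 30 mm away (distance of any of canister, cup1, cup2, spoon_rest, tamper, sugar_jar from where it was at the start of the episode above 0.03 m).
Of short_a, short_b, short_c only 2 to 3 are there at a start; the rules pass over those that are not, and their reading is None.
At some moment in a run one of short_a, short_b, short_c may be knocked a few centimetres aside while the robot is not near it.
Once in a run the grip may slacken for a moment while it holds something.
It also fails if it takes over 210 s, if anything falls off the work surface, if the arm or the gripper's body presses on something with over 40 N, if the wrist force passes 120 N, or if a joint passes its speed limit or range.

## Robot

A 6-joint arm with a two-finger parallel gripper is mounted at the origin on the work surface. World frame = base frame: x ahead of the robot, y to its left, z up, the work surface at z = 0. Lengths are in m, angles in rad, forces in N, time in s.
With the tool pointing down it reaches from about 0.325 to 0.75 m from the base axis. Payload 7.6 kg.
Tool frame: the origin (TCP) lies between the finger pads; the fingertips stand 14 mm ahead of it and the grasp point (between the pads) lies 5 mm behind it (arm.tips_ahead is the distance from the TCP to the fingertips, in m); z points along the fingers, y is the direction in which the jaws open and shut (so a half turn about z gives the same grasp; the last joint's range is limited). The gripper opens to 85 mm and grips with 20 to 120 N. Pads are 22 mm wide; open, the fingers measure 114 mm over their backs; the gripper's body (76 mm by 85 mm) begins 54 mm behind the grasp point. The pads swing forward as they close: fully open they stand 13 mm farther back than shut.
Start: joints at [1.173, 0.052, 1.401, -0, 1.689, -0.07], TCP at [0.169, 0.497, 0.245] pointing down, gripper open.
Joint ranges: [-2.9, 2.9], [-0.91, 2.17], [0.12, 2.37], [-1.06, 4.2], [0.26, 2.73], [-2.93, 2.93]. Speed limits (rad/s): [2.57, 2.57, 3.01, 3.14, 3.14, 3.14].

## Interface

Orientations are given as [roll, pitch, yaw] about the fixed x, y, z axes, in that order (R = Rz(yaw) Ry(pitch) Rx(roll)).
In Python, from station import arm gives the robot as it stands. The module is installed in compiled form; this text tells all that it offers.
- The arm moves only by the shell command python3 -m inch 'ROWS' [FORCE]. ROWS is JSON, a list of rows, each a list of 7 numbers: the shift along the tool's x, y, z in m, then the turn, a rotation vector about the tool's x, y, z in degrees, then the closure in counts, from 0 (fully open) to 255 (shut). In form: [[dx, dy, dz, wx, wy, wz, grip], ...]. A call has 1 to 12 rows; each row shifts and turns the pose as measured when the row begins, along the tool's axes as they then stand; what a row does not reach is not made up. A row lasts 1/10 s, in which the tool goes at most 50 mm and 8.59 degrees, less where a joint would pass 70% of its speed; a pose out of reach is approached as far as the arm can. A call is refused whole if a number of a shift passes 0.05 or a number of a turn 8.59, either way. A call with a gripper value outside its range is refused whole. The fingers move at their own pace and stop on an object; FORCE is the grip in N (left out, the last holds). Time passes only in rows, so rows that do not move let the fingers close. It gives the time, the measured TCP pose, the force and the opening at its end, in the units of the state.
- arm.sense(): the state, without advancing time (a new reading comes with each control period).
- arm.read_camera(name): name is "side" or "top"; returns a dict with "color" (420x560x3 uint8, red, green, blue), "range_z" (420x560 float32, m along the optical axis (not along the pixel's ray), 0 where there is no reading), "fx", "fy", "cx", "cy" (pixels), "k1" (the pictures are not rectified: a ray, as slopes to the right and down, at radius r is drawn at 1 + k1 r^2 times it, then the intrinsics apply), "R" (3x3) and "t" (3): a world point X has camera coordinates R X + t. Camera axes: x right, y down, z forward; pixel columns grow to the right and rows downward; lengths in m; the calibration is good to about 2 mm. A picture is of the moment at which its call begins.
- arm.hand_in(): hands the job in, once; it reports no verdict.
The state is a dict: "time_s": time; "joints": joint angles; "joint_velocities": joint speeds; "joint_torque": joint torques, N m; "tool_pos": TCP position; "ee_rot": TCP orientation; "ft_force": force on the tool from outside, world axes, zero at the start; "torque": the same for the moment, N m; "opening": finger opening in m.
Only numpy, scipy, OpenCV 4.12 (cv2) and the standard library are available. Lean on these libraries where they do the work, as an engineer would, in place of code of your own. Each camera call takes 0.05 s, during which the arm holds its last target. There are 200 camera calls.

## Working session

There is one attempt and no reset: what is moved stays moved. The work goes in short steps, Python scripts to look and compute and a shell command to move; the robot and the scene stay as the last step left them, time stands still between calls to the robot, and variables do not carry over. Pictures are saved under pics/ and viewed, about 12 in all and at most 16, crops included, and the job is handed in when it is done.

```bash
ls; mkdir -p pics
python3 - <<'E'
from station import arm
import cv2,numpy as np
s=arm.sense();print(s)
for n in("top","side"):
    c=arm.read_camera(n);cv2.imwrite(f"pics/{n}0.png",c["color"][:,:,::-1])
    np.savez(f"pics/{n}0.npz",**c)
    print(n,c["fx"],c["fy"],c["cx"],c["cy"],c["k1"],(-c["R"].T@c["t"]).round(3),c["R"].round(3).tolist())
E
```

```text
pics
{'time_s': 0.0, 'joints': array([ 1.17269988e+00,  5.28215509e-02,  1.40174499e+00,  1.22367907e-05,
        1.68860624e+00, -7.02891416e-02]), 'joint_velocities': array([-0.00220429,  0.00074012, -0.00094384,  0.00057951,  0.00171197,
       -0.00128048]), 'joint_torque': array([ 1.63426201e-03, -3.81674087e+01, -3.60184979e+01,  6.81783445e-05,
        6.12271790e-03, -2.89209041e-06]), 'tool_pos': array([0.16889152, 0.4967894 , 0.24447015]), 'ee_rot': array([-3.14001727e+00, -1.23099220e-04,  2.81378668e+00]), 'ft_force': array([ 0.60700049,  0.63116045, -0.04162726]), 'torque': array([ 0.00139039, -0.01460339,  0.01845735]), 'opening': 0.08516820768931332}
top 382.44032529556256 382.44032529556256 274.954764888769 216.26265820694306 -0.07298247693237525 [ 0.509 -0.063  1.034] [[-0.006, -1.0, 0.011], [-0.997, 0.005, -0.081], [0.081, -0.011, -0.997]]
side 499.96620722679256 499.96620722679256 281.465086329015 203.93248271787922 -0.025123508799729133 [ 0.469 -0.779  0.879] [[0.989, -0.147, -0.009], [-0.115, -0.734, -0.67], [0.092, 0.664, -0.743]]
```

View pics/top0.png

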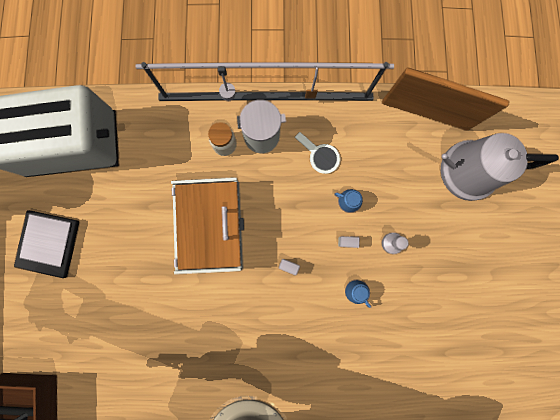

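View pics/side0.png

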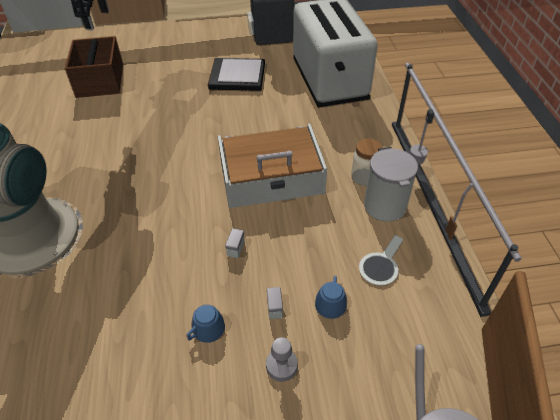

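The top view has the chest at about (207,225) with its front towards image right, which is world -y. The two short tins are at (289,267), turned, and (349,242), between cups (350,200) and (358,292), with the tamper at (395,243). There is no third tin.

```bash
cat > h.py <<'E'
import numpy as np,cv2
def rays(c,uv):
    p=(np.asarray(uv,float).reshape(-1,2)-[c["cx"],c["cy"]])/[c["fx"],c["fy"]]
    q=p.copy()
    for _ in range(8): q=p/(1+c["k1"]*(q**2).sum(1,keepdims=True))
    return np.c_[q,np.ones(len(q))]
def plane(c,uv,z):
    d=rays(c,uv)@c["R"];o=-c["R"].T@c["t"]
    return o+d*((z-o[2])/d[:,2])[:,None]
def cloud(c):
    h,w=c["range_z"].shape
    uv=np.stack(np.meshgrid(np.arange(w),np.arange(h)),-1).reshape(-1,2)
    r=np.asarray(c["range_z"]).reshape(-1)
    P=(rays(c,uv)*r[:,None]-c["t"])@c["R"]
    P[r<=0]=np.nan
    return P.reshape(h,w,3)
def proj(c,X):
    p=np.asarray(X)@c["R"].T+c["t"];q=p[:,:2]/p[:,2:];q=q*(1+c["k1"]*(q**2).sum(1,keepdims=True))
    return q*[c["fx"],c["fy"]]+[c["cx"],c["cy"]]
def blobs(P,lo,hi,box,amin=25):
    m=(P[...,2]>lo)&(P[...,2]<hi)&(P[...,0]>box[0])&(P[...,0]<box[1])&(P[...,1]>box[2])&(P[...,1]<box[3])
    n,l=cv2.connectedComponents(m.astype(np.uint8))
    out=[]
    for i in range(1,n):
        k=l==i
        if k.sum()<amin: continue
        Q=P[k]; r=cv2.minAreaRect(Q[:,:2].astype(np.float32)*1000)
        out.append((k.sum(),np.round(r[0],1),np.round(r[1],1),round(r[2],1),np.round(Q[:,2].mean(),4)))
    return out
E
python3 - <<'E'
from h import *
for n in("top","side"):
    c=dict(np.load(f"pics/{n}0.npz"));P=cloud(c)
    print(n,"table z",np.nanmedian(P[240:300,290:330,2] if n=="top" else P[230:300,130:180,2]))
    print("chest");[print(*b) for b in blobs(P,.07,.1,(.3,.72,-.1,.35),100)]
    print("bar");[print(*b) for b in blobs(P,.105,.125,(.3,.72,-.1,.35),15)]
    print("short");[print(*b) for b in blobs(P,.034,.045,(.3,.72,-.4,.05),15)]
    print("cups");[print(*b) for b in blobs(P,.048,.06,(.3,.8,-.4,.05),15)]
    print("tall");[print(*b) for b in blobs(P,.075,.15,(.3,.8,-.45,.1),15)]
E
```

```text
top table z -0.00023824728215381387
chest
5788 [565.4  96.5] [235.  174.5] 2.7 0.0842
bar
164 [567.2  46.8] [79.2 11.9] 2.8 0.1212
short
75 [ 634.2 -265.9] [65.9 36.4] 35.3 0.0391
200 [ 521.8 -267.3] [48.7 26.1] 89.6 0.0392
210 [ 458.2 -108.3] [50.2 28. ] 67.9 0.0393
58 [ 398.9 -284.6] [32.2 51.9] 42.8 0.0396
21 [ 360.8 -314.7] [20.1  6.5] 33.3 0.0384
cups
32 [775.  -47.7] [12.8 64.5] 12.9 0.0545
222 [ 634.4 -277.2] [44.8 43.6] 52.0 0.0528
241 [ 390.7 -292.3] [44.5 45.8] 89.4 0.0526
tall
593 [782.9 -34.6] [33.7 99.2] 0.8 0.1254
340 [781.5  63.9] [37.  59.5] 0.0 0.0967
3022 [566.9  61. ] [234.6  88.4] 2.6 0.0867
132 [ 519.  -389.9] [31.1 27.7] 89.5 0.085
side table z 0.0007242878264873804
chest
4661 [565.9  95.9] [234.7 181. ] 3.0 0.0847
bar
204 [567.2  47.3] [78.4 14.2] 4.4 0.1194
short
311 [568.4  21.3] [231.6   9.9] 2.4 0.0392
263 [ 458.3 -109.3] [51.4 28.7] 67.0 0.04
22 [ 648.  -242.5] [17.3  6. ] 76.5 0.039
332 [ 523.1 -268.2] [51.4 27.9] 87.0 0.04
132 [ 631.5 -288.6] [32.4 52.9] 75.7 0.0397
186 [ 384.8 -301.8] [67.1 36.6] 1.3 0.0394
cups
48 [776.9  39.3] [ 8.9 30.7] 61.4 0.054
145 [637.4  22.9] [98.2  6.9] 2.2 0.054
189 [518.4  15.9] [ 14.9 133.1] 86.8 0.0547
88 [778.3 -54. ] [16.  71.3] 24.9 0.0539
370 [ 634.1 -279.1] [45.5 46.3] 75.8 0.0529
423 [ 389.8 -291.9] [47.4 46.4] 40.1 0.0529
tall
1175 [781.7   4.5] [178.8  36.5] 90.0 0.1118
2709 [567.7  59.5] [234.7  87.4] 2.2 0.0878
329 [ 519.4 -391.6] [33.2 32.6] 81.6 0.0844
```

```bash
cat >> h.py <<'E'
from scipy.spatial.transform import Rotation as Ro
O=np.array([.5654,.085,0.]);YAW=2.7
def c2w(p): return O+Ro.from_euler('z',YAW,degrees=True).apply(p)
def w2c(p): return Ro.from_euler('z',-YAW,degrees=True).apply(np.asarray(p)-O)
def todo(target,tooly_deg,chest=True,tilt=0):
    """turn (tool rotvec, deg) then shift along the tool axes AFTER that turn"""
    from station import arm
    s=arm.sense();T=c2w(target) if chest else np.array(target)
    R=Ro.from_euler('xyz',s["ee_rot"])
    best=min((Ro.from_euler('xyz',[np.pi,0,np.radians(tooly_deg+k)]) for k in(90,-90)),key=lambda G:(R.inv()*G).magnitude())
    D=best.inv().apply(T-s["tool_pos"]);w=(R.inv()*best).as_rotvec(degrees=True)
    print("t %.2f chest %s world %s F %s open %.4f"%(s["time_s"],(w2c(s["tool_pos"])*1e3).round(1),s["tool_pos"].round(4),s["ft_force"].round(1),s["opening"]))
    print("  turn",w.round(2),"shift_mm",(D*1e3).round(1),"j6 %.2f"%s["joints"][5])
E
python3 - <<'E'
from h import *
todo([0,-115,180],92.7) if 0 else todo([0,-.115,.18],92.7)
from station import arm;print(arm.tips_ahead)
E
```

```text
t 0.10 chest [-376.7  430.   244.6] world [0.1689 0.4968 0.2446] F [0.3 0.2 0.5] open 0.0853
  turn [-8.000e-02 -2.000e-02 -2.148e+01] shift_mm [-376.7 -545.    64.6] j6 -0.07
0.014
```

```bash
python3 -m inch '[[0,0,0,0,0,-7.2,255],[0,0,0,0,0,-7.2,255],[0,0,0,0,0,-7.1,255],[-0.031,-0.045,0,0,0,0,255],[-0.031,-0.045,0,0,0,0,255],[-0.031,-0.045,0,0,0,0,255],[-0.031,-0.045,0,0,0,0,255],[-0.031,-0.045,0,0,0,0,255],[-0.031,-0.045,0,0,0,0,255],[-0.031,-0.045,0,0,0,0,255],[-0.031,-0.045,0,0,0,0,255]]' 30
python3 -c "
from h import *
todo([0,-.115,.18],92.7)"
```

```text
time_s: 1.2
tool_pos: [0.4162, 0.1798, 0.2401]
ee_rot: [-3.134, -0.007, -3.066]
ft_force: [-0.5, 1.0, -0.6]
opening: -0.0003
t 1.20 chest [-144.5  101.7  240.1] world [0.4162 0.1798 0.2401] F [-0.5  1.  -0.6] open -0.0003
  turn [-0.45 -0.37  1.62] shift_mm [-144.5 -216.7   60.1] j6 -1.32
```

```bash
python3 -m inch '[[-0.03,-0.042,0,-0.4,-0.4,1.6,255],[-0.03,-0.045,0,0,0,0,255],[-0.03,-0.045,0,0,0,0,255],[-0.03,-0.045,0.01,0,0,0,255],[-0.025,-0.035,0.01,0,0,0,255],[0,0,0,0,0,0,255]]' 30
python3 -c "
from h import *
todo([0,-.108,.070],92.7)"
```

```text
time_s: 1.8
tool_pos: [0.564, -0.0202, 0.2178]
ee_rot: [-3.141, -0.003, -3.102]
ft_force: [0.4, 0.7, -0.6]
opening: -0.0002
t 1.80 chest [  -6.3 -105.   217.8] world [ 0.564  -0.0202  0.2178] F [ 0.4  0.7 -0.6] open -0.0002
  turn [-0.04 -0.15 -0.42] shift_mm [ -6.3  -3.  147.8] j6 -1.71
```

```bash
python3 -m inch '[[-0.006,-0.006,0.03,0,0,-0.4,255],[0,0,0.035,0,0,0,255],[0,0,0.035,0,0,0,255],[0,0,0.03,0,0,0,255],[0,0,0.018,0,0,0,255],[0,0,0.003,0,0,0,255],[0,0,0,0,0,0,255]]' 30
python3 -c "
from h import *
todo([0,-.090,.070],92.7)"
```

```text
time_s: 2.5
tool_pos: [0.5688, -0.0255, 0.0605]
ee_rot: [3.141, -0.005, -3.096]
ft_force: [-0.0, -0.9, 0.9]
opening: -0.0
t 2.50 chest [  -1.8 -110.6   60.5] world [ 0.5688 -0.0255  0.0605] F [-0.  -0.9  0.9] open -0.0000
  turn [ 0.05 -0.31 -0.09] shift_mm [-1.8 20.6 -9.5] j6 -1.73
```

```bash
python3 -m inch '[[0,0,-0.009,0,0,0,255],[0,0.006,0,0,0,0,255],[0,0.003,0,0,0,0,255]]' 30; for i in 1 2 3 4 5; do python3 -m inch '[[0,0.003,0,0,0,0,255]]'|egrep 'pos|force' ; done
python3 -c "
from h import *
todo([0,-.090,.070],92.7)"
```

```text
time_s: 2.8
tool_pos: [0.5701, -0.0159, 0.0742]
ee_rot: [3.141, 0.0, -3.096]
ft_force: [-0.7, -0.0, 0.9]
opening: -0.0001
tool_pos: [0.5706, -0.0125, 0.0755]
ft_force: [0.1, 0.5, 0.7]
tool_pos: [0.5707, -0.0091, 0.0761]
ft_force: [0.5, 0.1, 0.7]
tool_pos: [0.5707, -0.0058, 0.0764]
ft_force: [0.0, 0.8, 0.9]
tool_pos: [0.5706, -0.0029, 0.0765]
ft_force: [-0.3, -3.5, -0.2]
tool_pos: [0.5704, -0.0001, 0.0764]
ft_force: [0.3, -2.4, -0.4]
t 3.30 chest [  1.  -85.3  76.4] world [ 5.704e-01 -1.000e-04  7.640e-02] F [ 0.3 -2.4 -0.4] open -0.0001
  turn [-0.12  0.22 -0.08] shift_mm [ 1.  -4.7  6.4] j6 -1.68
```

```bash
for i in 1 2 3; do python3 -m inch '[[0,0.002,0,0,0,0,255]]'|egrep 'pos|force' ; done
python3 -c "
from h import *
from station import arm
c=arm.read_camera('side');cv2.imwrite('pics/s1.png',cv2.resize(c['color'][90:230,190:360,::-1],None,fx=4,fy=4))
P=cloud(c);[print(*b) for b in blobs(P,.1,.145,(.5,.63,-.0,.12),15)]"
```

```text
tool_pos: [0.5704, 0.0009, 0.0766]
ft_force: [-1.6, -12.4, 3.0]
tool_pos: [0.5704, 0.0009, 0.0771]
ft_force: [-2.2, -15.5, 5.8]
tool_pos: [0.5705, 0.0009, 0.0777]
ft_force: [-1.5, -9.7, 6.7]
22 [603.9  48.4] [7.9 3.2] 18.7 0.1147
92 [541.2  47.8] [26.2 12.6] 2.0 0.121
```

View pics/s1.png

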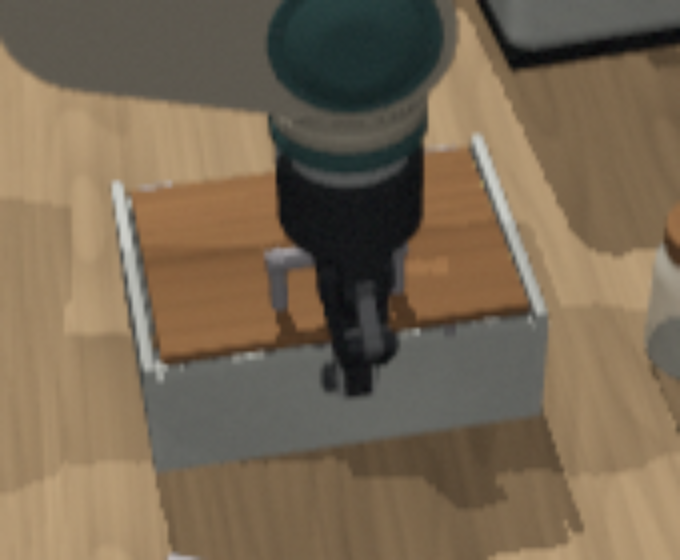

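The finger's knuckle at about (375,340) in the crop meets the cover's edge before the tab is fully in. I'll back off, tilt so the tips lead, and press again.

```bash
python3 -m inch '[[0,-0.006,0,0,0,0,255],[0,-0.009,0,0,0,0,255],[0,0,0.004,-8,0,0,255],[0,0,0,-8,0,0,255],[0,0,0,-8,0,0,255],[0,0,0,-3,0,0,255],[0,0,0,0,0,0,255]]'
python3 -c "
from h import *
todo([0,-.095,.068],92.7)
from station import arm
c=arm.read_camera('side');P=cloud(c);[print(*b) for b in blobs(P,.1,.145,(.5,.63,-.0,.12),15)]"
```

```text
time_s: 4.35
tool_pos: [0.5718, -0.0143, 0.0743]
ee_rot: [2.659, 0.009, -3.097]
ft_force: [0.5, 0.3, -0.7]
opening: -0.0004
t 4.35 chest [  1.7 -99.5  74.3] world [ 0.5718 -0.0143  0.0743] F [ 0.5  0.3 -0.7] open -0.0004
  turn [27.62  0.55 -0.04] shift_mm [1.7 4.5 6.3] j6 -1.99
```

```bash
python3 -m inch '[[0,-0.003,0.005,0,0,0,255],[0,0.0027,0.0014,0,0,0,255]]'|egrep 'pos|force'; for i in 1 2 3 4; do python3 -m inch '[[0,0.0022,0.0011,0,0,0,255]]'|egrep 'pos|force' ; done
python3 -c "
from h import *
todo([0,-.095,.068],92.7)
from station import arm
c=arm.read_camera('side');P=cloud(c);[print(*b) for b in blobs(P,.105,.16,(.5,.63,-.0,.14),10)]"
```

```text
tool_pos: [0.5718, -0.0109, 0.0682]
ft_force: [0.2, -0.3, 0.1]
tool_pos: [0.5717, -0.0076, 0.0684]
ft_force: [0.5, 0.4, -0.1]
tool_pos: [0.5716, -0.0045, 0.0685]
ft_force: [-0.3, -2.5, -1.9]
tool_pos: [0.5715, -0.0018, 0.0686]
ft_force: [-0.3, -1.8, -0.5]
tool_pos: [0.5714, 0.0007, 0.0686]
ft_force: [-0.0, -4.3, -1.2]
t 5.00 chest [  2.  -84.5  68.6] world [0.5714 0.0007 0.0686] F [-0.  -4.3 -1.2] open 0.0000
  turn [27.15  0.57  0.21] shift_mm [  2.  -10.5   0.6] j6 -1.97
```

```bash
for i in 1 2 3; do python3 -m inch '[[0,0.0022,0.0011,0,0,0,255]]'|egrep 'pos|force' ; done
python3 -c "
from h import *
from station import arm
c=arm.read_camera('top');P=cloud(c);[print(*b) for b in blobs(P,.075,.2,(.4,.72,-.0,.2),100)]
for n,z in (('chest',.08),): pass
Q=P.reshape(-1,3);q=(Q-O)@Ro.from_euler('z',YAW,degrees=True).as_matrix()
for y in range(-60,90,20):
  k=(abs(q[:,0])>.07)&(abs(q[:,0])<.1)&(abs(q[:,1]-y/1e3)<.008);print(y,np.nanmedian(q[k,2]).round(4))"
```

```text
tool_pos: [0.5714, 0.0027, 0.0687]
ft_force: [-0.1, -14.4, 3.5]
tool_pos: [0.5716, 0.0029, 0.0689]
ft_force: [-2.1, -18.1, 2.6]
tool_pos: [0.5715, 0.0028, 0.069]
ft_force: [-3.0, -14.7, 0.6]
5879 [565.4  91.5] [235.  183.2] 2.6 0.0945
-60 0.0987
-40 0.0981
-20 0.0963
0 0.0942
20 0.092
40 0.0905
60 0.088
80 0.086
```

```bash
python3 -m inch '[[0,-0.009,-0.004,0,0,0,255],[0,-0.027,-0.013,0,0,0,255],[0,0.016,-0.03,7,0,0,200],[0,0,-0.036,7,0,0,135],[0,0,-0.036,7,0,0,135],[0,0,-0.03,6,0,0,135],[0,0,-0.01,0,0,0,135],[0,0,0,0,0,0,135]]' 40
python3 -c "
from h import *
todo([0,-.033,.200],92.7)"
```

```text
time_s: 6.2
tool_pos: [0.572, -0.0596, 0.2127]
ee_rot: [-3.128, 0.005, -3.1]
ft_force: [-0.2, -0.8, 0.3]
opening: 0.0404
t 6.20 chest [-2.000e-01 -1.448e+02  2.127e+02] world [ 0.572  -0.0596  0.2127] F [-0.2 -0.8  0.3] open 0.0404
  turn [-0.79  0.29 -0.33] shift_mm [ -0.2 111.8  12.7] j6 -1.78
```

```bash
python3 -m inch '[[0,0.035,0,-0.8,0.3,-0.3,135],[0,0.04,0,0,0,0,135],[0,0.03,0.005,0,0,0,135],[0,0.004,0,0,0,0,135],[0,0,0,0,0,0,135]]' 40
python3 -c "
from h import *
todo([0,-.033,.131],92.7)"
```

```text
time_s: 6.7
tool_pos: [0.5644, 0.0511, 0.1968]
ee_rot: [3.126, -0.017, -3.099]
ft_force: [0.6, -0.5, 0.4]
opening: 0.0398
t 6.70 chest [ -2.6 -33.8 196.8] world [0.5644 0.0511 0.1968] F [ 0.6 -0.5  0.4] open 0.0398
  turn [ 0.87 -0.96 -0.26] shift_mm [-2.6  0.8 65.8] j6 -1.59
```

```bash
python3 -m inch '[[-0.002,0,0.02,0.9,-0.9,-0.3,135],[0,0,0.025,0,0,0,135],[0,0,0.015,0,0,0,135],[0,0,0.002,0,0,0,135]]' 40
python3 -c "
from h import *
todo([0,-.033,.131],92.7)"
```

```text
time_s: 7.1
tool_pos: [0.5653, 0.0466, 0.129]
ee_rot: [3.138, -0.006, -3.099]
ft_force: [0.7, -0.7, 0.8]
opening: 0.0406
t 7.10 chest [ -1.9 -38.4 129. ] world [0.5653 0.0466 0.129 ] F [ 0.7 -0.7  0.8] open 0.0406
  turn [ 0.19 -0.36 -0.26] shift_mm [-1.9  5.4 -2. ] j6 -1.60
```

```bash
python3 -m inch '[[-0.001,0.005,-0.002,0,0,0,135],[0,0,0,0,0,0,255],[0,0,0,0,0,0,255],[0,0,0,0,0,0,255],[0,0,0,0,0,0,255]]' 30
python3 -c "
from h import *
todo([0,-.033,.131],92.7)
for t in np.arange(.1,1.85,.15): print(round(t,2),(90-128*np.cos(t)+40*np.sin(t)).round(1),(77+128*np.sin(t)+40*np.cos(t)).round(1))"
```

```text
time_s: 7.6
tool_pos: [0.5662, 0.053, 0.1316]
ee_rot: [3.13, -0.008, -3.1]
ft_force: [-0.6, -1.4, -2.1]
opening: 0.0109
t 7.60 chest [ -0.7 -32.  131.6] world [0.5662 0.053  0.1316] F [-0.6 -1.4 -2.1] open 0.0109
  turn [ 0.64 -0.43 -0.3 ] shift_mm [-0.7 -1.   0.6] j6 -1.59
0.1 -33.4 129.6
0.25 -24.1 147.4
0.4 -12.3 163.7
0.55 1.8 178.0
0.7 17.9 190.1
0.85 35.6 199.6
1.0 54.5 206.3
1.15 74.2 210.2
1.3 94.3 211.0
1.45 114.3 208.9
1.6 133.7 203.8
1.75 152.2 195.8
```

```bash
python3 -m inch '[[0,0.0046,-0.009,0,0,0,255],[0,0.0046,-0.009,0,0,0,255],[0,0.006,-0.008,0,0,0,255],[0,0.006,-0.008,0,0,0,255],[0,0.007,-0.007,0,0,0,255],[0,0.007,-0.007,0,0,0,255]]' 30
python3 -c "
from h import *
todo([0,.0018,.180],92.7)
todo([0,.0545,.208],92.7)"
```

```text
time_s: 8.2
tool_pos: [0.5644, 0.0893, 0.1834]
ee_rot: [3.132, -0.01, -3.101]
ft_force: [1.0, 1.7, -7.7]
opening: 0.0109
t 8.20 chest [ -0.8   4.3 183.4] world [0.5644 0.0893 0.1834] F [ 1.   1.7 -7.7] open 0.0109
  turn [ 0.55 -0.56 -0.36] shift_mm [-0.8 -2.5  3.4] j6 -1.52
t 8.20 chest [ -0.8   4.3 183.4] world [0.5644 0.0893 0.1834] F [ 1.   1.7 -7.7] open 0.0109
  turn [ 0.55 -0.56 -0.36] shift_mm [ -0.8  50.2 -24.6] j6 -1.52
```

```bash
python3 -m inch '[[0,0.008,-0.0055,0.5,-0.5,-0.3,255],[0,0.008,-0.005,0,0,0,255],[0,0.0085,-0.0043,0,0,0,255],[0,0.0085,-0.004,0,0,0,255],[0,0.009,-0.0033,0,0,0,255],[0,0.008,-0.0025,0,0,0,255]]' 30
python3 -c "
from h import *
todo([0,.1143,.211],92.7)"
```

```text
time_s: 8.8
tool_pos: [0.5619, 0.1421, 0.2133]
ee_rot: [-3.138, 0.002, -3.097]
ft_force: [-1.9, -4.1, 1.3]
opening: 0.0107
t 8.80 chest [ -0.8  57.2 213.3] world [0.5619 0.1421 0.2133] F [-1.9 -4.1  1.3] open 0.0107
  turn [-0.19  0.09 -0.12] shift_mm [-0.8 57.1  2.3] j6 -1.43
```

```bash
python3 -m inch '[[0,0.0095,-0.0005,0,0,0,255],[0,0.0095,0,0,0,0,255],[0,0.0095,0.0005,0,0,0,255],[0,0.0095,0.001,0,0,0,255],[0,0.0095,0.001,0,0,0,255],[0,0.0095,0.002,0,0,0,255],[0,0.0095,0.002,0,0,0,255],[0,0.0095,0.003,0,0,0,255]]' 30
python3 -c "
from h import *
todo([0,.1522,.198],92.7)"
```

```text
time_s: 9.6
tool_pos: [0.558, 0.2258, 0.2096]
ee_rot: [-3.141, 0.006, -3.095]
ft_force: [-2.1, -2.4, -0.0]
opening: 0.0106
t 9.60 chest [ -0.7 141.  209.6] world [0.558  0.2258 0.2096] F [-2.1 -2.4 -0. ] open 0.0106
  turn [-0.02  0.34 -0.05] shift_mm [-0.7 11.2 11.6] j6 -1.29
```

```bash
python3 -m inch '[[0,0.009,0.0045,0,0.3,0,255],[0,0.008,0.005,0,0,0,255],[0,0.006,0.005,0,0,0,255],[0,0,0,0,0,0,255],[0,0,0,0,0,0,255],[0,0,0,0,0,0,135],[0,0,0,0,0,0,135],[0,0,-0.02,0,0,0,135],[0,0,-0.04,0,0,0,135],[0,0,-0.03,0,0,0,135]]' 30
python3 -c "
from h import *
todo([0,-.1,.30],92.7)"
```

```text
time_s: 10.6
tool_pos: [0.5564, 0.2503, 0.2883]
ee_rot: [-3.124, -0.002, -3.097]
ft_force: [0.6, 0.8, 0.5]
opening: 0.0402
t 10.60 chest [ -1.2 165.5 288.3] world [0.5564 0.2503 0.2883] F [0.6 0.8 0.5] open 0.0402
  turn [-1.02 -0.11 -0.16] shift_mm [  -1.2 -265.5  -11.7] j6 -1.25
```

```bash
python3 -m inch '[[0,-0.03,0,-1,0,0,60],[0.01,-0.045,0,0,0,0,60],[0.02,-0.045,0,0,0,0,60],[0.02,-0.045,0,0,0,0,60],[0.02,-0.045,0,0,0,0,60],[0.02,-0.045,0,0,0,8,60],[0.02,-0.045,0,0,0,8,60],[0,-0.03,0,0,0,8,60],[0,0,0,0,0,0,60]]' 30
python3 - <<'E'
from h import *
from station import arm
todo([.4582,-.1088,.10],67.5,chest=False)
C={}
for n in("top","side"):
    c=arm.read_camera(n);C[n]=c;P=cloud(c)
    Q=(P.reshape(-1,3)-O)@Ro.from_euler('z',YAW,degrees=True).as_matrix();Q=Q.reshape(P.shape)
    print(n);[print(*b) for b in blobs(Q,.055,.074,(-.108,.108,-.04,.05),20)]
    [print("s",*b) for b in blobs(P,.034,.045,(.4,.6,-.31,.0),30)]
a=cv2.resize(C["top"]["color"][160:300,150:290],None,fx=2.8,fy=2.8)
b=cv2.resize(C["side"]["color"][60:240,190:370],(392,392))
cv2.imwrite("pics/o1.png",np.hstack([a,b])[:,:,::-1])
E
```

```text
time_s: 11.5
tool_pos: [0.4492, -0.0848, 0.2874]
ee_rot: [3.126, 0.012, 2.757]
ft_force: [0.2, -0.4, 0.5]
opening: 0.0655
t 11.50 chest [-124.1 -164.2  287.4] world [ 0.4492 -0.0848  0.2874] F [ 0.2 -0.4  0.5] open 0.0655
  turn [0.89 0.71 0.48] shift_mm [-17.5 -18.7 187.4] j6 -1.46
top
225 [73.1  1.7] [28.  50.8] 0.8 0.0671
226 [28.   0.8] [50.9 28.1] 88.9 0.0669
222 [-24.1  -1.9] [28.2 49.6] 1.1 0.0674
221 [-76.   -2.2] [48.6 27.7] 87.6 0.0673
s 201 [ 521.9 -267. ] [48.3 26.2] 89.5 0.0395
s 34 [ 468.4 -110.5] [45.7  7.3] 68.0 0.0383
s 30 [ 411.2 -286.5] [12.6 42.4] 14.1 0.0394
side
214 [73.2  3. ] [28.3 51.9] 1.9 0.0666
214 [28.6  2.2] [54.8 28.4] 89.3 0.0668
219 [-23.2  -6.3] [28.6 67.6] 2.2 0.0669
213 [-74.8  -0. ] [54.1 28. ] 88.7 0.0671
s 268 [ 459.1 -109. ] [51.3 29. ] 68.2 0.0399
s 338 [ 523.1 -267.9] [52.  27.8] 86.8 0.0398
s 37 [ 413.6 -296.5] [29.5  6.4] 72.4 0.039
```

View pics/o1.png

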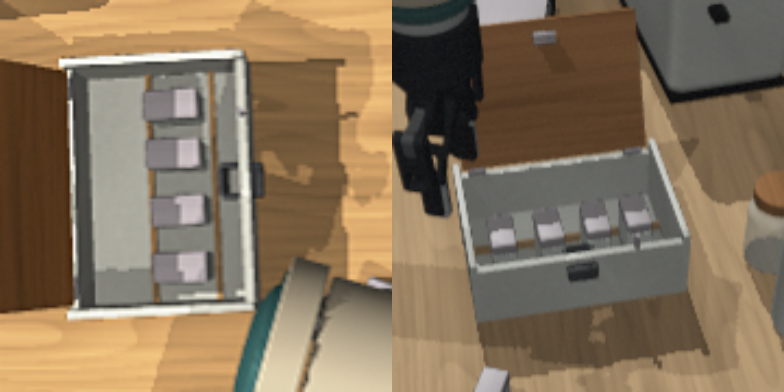

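```bash
python3 -m inch '[[0,0.03,0.01,0.9,0.7,-7,60],[0,0.04,0.01,0,0,-7,60],[0,0.04,0.02,0,0,-7,60],[0,0.03,0.02,0,0,-3,60],[0,0,0,0,0,0,60]]' 30
python3 -c "
from h import *
todo([-.0755,0,.15],92.7)"
```

```text
time_s: 12.1
tool_pos: [0.4791, 0.065, 0.2255]
ee_rot: [3.14, 0.004, -3.069]
ft_force: [-0.5, -0.4, 0.1]
opening: 0.0653
t 12.10 chest [-87.2 -15.9 225.5] world [0.4791 0.065  0.2255] F [-0.5 -0.4  0.1] open 0.0653
  turn [0.09 0.24 1.47] shift_mm [-11.7  15.9  75.5] j6 -1.59
```

```bash
python3 -m inch '[[-0.01,0.013,0.01,0,0.2,1.5,60],[-0.001,0.003,0.03,0,0,0,60],[0,0,0.025,0,0,0,60],[0,0,0.005,0,0,0,60],[0,0,0,0,0,0,60]]' 30
python3 -c "
from h import *
todo([-.0755,0,.040],92.7)"
```

```text
time_s: 12.6
tool_pos: [0.4914, 0.0883, 0.1557]
ee_rot: [3.139, 0.005, -3.084]
ft_force: [-0.2, 0.7, 1.0]
opening: 0.0651
t 12.60 chest [-73.8   6.8 155.7] world [0.4914 0.0883 0.1557] F [-0.2  0.7  1. ] open 0.0651
  turn [0.18 0.31 0.63] shift_mm [  1.7  -6.8 115.7] j6 -1.53
```

```bash
python3 -m inch '[[0.0015,-0.008,0.01,0.2,0.3,0.6,60],[0,0,0.025,0,0,0,60],[0,0,0.02,0,0,0,60],[0,0,0.002,0,0,0,60],[0,0,0,0,0,0,60]]' 30
python3 -c "
from h import *
todo([-.0755,0,.040],92.7)"
```

```text
time_s: 13.1
tool_pos: [0.494, 0.0783, 0.1027]
ee_rot: [-3.141, 0.01, -3.096]
ft_force: [-0.3, -0.2, 1.4]
opening: 0.0653
t 13.10 chest [-71.6  -3.4 102.7] world [0.494  0.0783 0.1027] F [-0.3 -0.2  1.4] open 0.0653
  turn [-0.06  0.59 -0.1 ] shift_mm [ 3.9  3.4 62.7] j6 -1.53
```

```bash
python3 -m inch '[[0.004,0.003,0,0,0.5,0,60],[0.001,0.001,0.015,0,0,0,60],[0,0,0.02,0,0,0,60],[0,0,0.015,0,0,0,60],[0,0,0.006,0,0,0,60],[0,0,0,0,0,0,60]]' 30
python3 -c "
from h import *
todo([-.0755,0,.040],92.7)"
```

```text
time_s: 13.7
tool_pos: [0.4929, 0.0827, 0.0537]
ee_rot: [-3.141, 0.013, -3.097]
ft_force: [-0.2, -0.2, 0.3]
opening: 0.0651
t 13.70 chest [-72.5   1.1  53.7] world [0.4929 0.0827 0.0537] F [-0.2 -0.2  0.3] open 0.0651
  turn [-0.02  0.76 -0.15] shift_mm [ 3.  -1.1 13.7] j6 -1.52
```

```bash
python3 -m inch '[[0.003,-0.001,0.008,0,0.7,0,60],[0,0,0.006,0,0,0,60],[0,0,0,0,0,0,120],[0,0,0,0,0,0,140],[0,0,0,0,0,0,140]]' 20
python3 -c "
from h import *
todo([-.0895,0,.040],92.7)"
```

```text
time_s: 14.2
tool_pos: [0.4914, 0.0817, 0.0416]
ee_rot: [-3.141, 0.004, -3.097]
ft_force: [-0.0, -0.1, -0.6]
opening: 0.0499
t 14.20 chest [-74.1   0.2  41.6] world [0.4914 0.0817 0.0416] F [-0.  -0.1 -0.6] open 0.0499
  turn [-0.01  0.24 -0.15] shift_mm [15.4 -0.2  1.6] j6 -1.52
```

```bash
python3 -m inch '[[0.004,0,0,0,0,0,140],[0.004,0,0,0,0,0,140],[0.004,0,0,0,0,0,140],[0.002,0,0,0,0,0,140],[0,0,0,0,0,0,140]]' 20
python3 -c "
from h import *
todo([-.0895,0,.040],92.7)"
```

```text
time_s: 14.7
tool_pos: [0.4758, 0.081, 0.0416]
ee_rot: [-3.141, 0.004, -3.097]
ft_force: [0.2, 0.1, -1.4]
opening: 0.0497
t 14.70 chest [-89.7   0.2  41.6] world [0.4758 0.081  0.0416] F [ 0.2  0.1 -1.4] open 0.0497
  turn [-0.01  0.22 -0.14] shift_mm [-0.2 -0.2  1.6] j6 -1.52
```

```bash
python3 -m inch '[[0,0,0,0,0,0,60],[0,0,0,0,0,0,60],[0,0,0,0,0,0,60],[0,0,-0.03,0,0,0,60],[0,0,-0.035,0,0,0,60],[-0.03,0,-0.01,0,0,0,60],[-0.035,0,0,0,0,0,60],[-0.035,0,0,0,0,0,60],[-0.015,0,0,0,0,0,60],[0,0,0,0,0,0,60]]' 20
python3 -c "
from h import *
todo([.0285,0,.040],92.7)"
```

```text
time_s: 15.7
tool_pos: [0.5951, 0.0864, 0.1215]
ee_rot: [-3.142, 0.008, -3.097]
ft_force: [0.2, -1.0, -0.3]
opening: 0.0655
t 15.70 chest [ 29.8  -0.  121.5] world [0.5951 0.0864 0.1215] F [ 0.2 -1.  -0.3] open 0.0655
  turn [-0.    0.43 -0.14] shift_mm [ 1.3  0.  81.5] j6 -1.53
```

```bash
python3 -m inch '[[0,0,0.015,0,0.4,0,60],[0.001,0.001,0.02,0,0,0,60],[0.001,0.001,0.02,0,0,0,60],[0.001,0.001,0.014,0,0,0,60],[0,0,0.005,0,0,0,60],[0,0,0,0,0,0,60]]' 20
python3 -c "
from h import *
todo([.0285,0,.040],92.7)"
```

```text
time_s: 16.3
tool_pos: [0.5874, 0.0892, 0.0405]
ee_rot: [-3.141, -0.006, -3.096]
ft_force: [0.6, 0.7, 0.8]
opening: 0.0649
t 16.30 chest [22.2  3.2 40.5] world [0.5874 0.0892 0.0405] F [0.6 0.7 0.8] open 0.0649
  turn [-0.01 -0.33 -0.12] shift_mm [-6.3 -3.2  0.5] j6 -1.53
```

```bash
python3 -m inch '[[-0.006,-0.003,0,0,-0.3,0,60],[0,0,0,0,0,0,60],[0,0,0,0,0,0,120],[0,0,0,0,0,0,140],[0,0,0,0,0,0,140],[-0.004,0,0,0,0,0,140],[-0.004,0,0,0,0,0,140],[-0.004,0,0,0,0,0,140],[0,0,0,0,0,0,140]]' 20
python3 -c "
from h import *
todo([.041,0,.040],92.7)"
```

```text
time_s: 17.2
tool_pos: [0.6086, 0.0868, 0.0435]
ee_rot: [-3.142, 0.005, -3.097]
ft_force: [0.1, -0.8, -1.2]
opening: 0.0497
t 17.20 chest [43.3 -0.2 43.5] world [0.6086 0.0868 0.0435] F [ 0.1 -0.8 -1.2] open 0.0497
  turn [-0.    0.28 -0.13] shift_mm [2.3 0.2 3.5] j6 -1.53
```

```bash
python3 -m inch '[[0,0,0,0,0,0,60],[0,0,0,0,0,0,60],[0,0,0,0,0,0,60],[0,0,-0.03,0,0,0,60],[0,0,-0.035,0,0,0,60],[0,0,-0.035,0,0,0,60],[0.03,-0.045,-0.01,0,0,8,60],[0.03,-0.045,0,0,0,8,60],[0.03,-0.045,0,0,0,8,60],[0.03,-0.03,0,0,0,1,60],[0,0,0,0,0,0,60]]' 20
cat > look.py <<'E'
from h import *
from station import arm
import sys
for n in("top","side"):
    c=arm.read_camera(n);P=cloud(c)
    Q=(P.reshape(-1,3)-O)@Ro.from_euler('z',YAW,degrees=True).as_matrix();Q=Q.reshape(P.shape)
    print(n);[print("tall",*b) for b in blobs(Q,.058,.074,(-.108,.108,-.04,.05),20)]
    [print("in",*b) for b in blobs(Q,.036,.052,(-.108,.108,-.03,.03),40)]
    [print("short",*b) for b in blobs(P,.034,.045,(.4,.6,-.31,.0),60)]
    if len(sys.argv)>1: cv2.imwrite(f"pics/{sys.argv[1]}_{n}.png",c["color"][:,:,::-1])
E
python3 look.py l1; python3 -c "
from h import *
todo([.4587,-.109,.10],67.7,chest=False)"
```

```text
time_s: 18.3
tool_pos: [0.468, -0.0503, 0.1557]
ee_rot: [3.141, 0.006, 2.735]
ft_force: [0.5, 0.3, -0.7]
opening: 0.0654
top
tall 443 [57.3 -0.1] [60.1 53. ] 1.2 0.0671
tall 221 [-24.1  -1.5] [28.  50.1] 1.2 0.0673
tall 178 [-91.1   2.3] [41.2 27.8] 87.1 0.0674
side
tall 408 [58.1  2. ] [60.8 54.4] 3.4 0.0672
tall 209 [-23.1  -6.4] [28.5 67.8] 2.2 0.0674
tall 52 [-87.1 -18.2] [20.2 12.8] 1.9 0.0656
in 45 [32.5 -8.4] [20.7 47.8] 30.5 0.0455
short 266 [ 459.2 -108.8] [53.1 29.3] 66.6 0.04
t 18.40 chest [-100.  -129.6  157.1] world [ 0.4716 -0.0492  0.1571] F [ 0.1 -0.6 -0.2] open 0.0655
  turn [ 0.12  0.56 -0.88] shift_mm [-10.7 -60.3  57.1] j6 -1.35
```

View pics/l1_side.png

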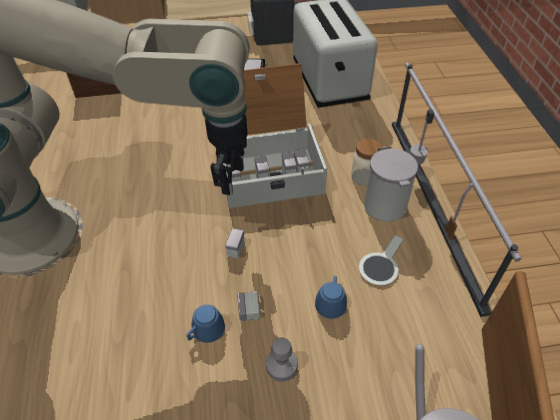

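The side view still shows tin 1 at (235,243). Tin 2 has been knocked to (249,305) and may be lying down, so I'll measure it.

Run:
```python
from h import *
from station import arm
c=arm.read_camera("side");P=cloud(c)
for lo,hi in((.008,.02),(.02,.034),(.034,.06)):
    print(lo);[print(*b) for b in blobs(P,lo,hi,(.43,.57,-.34,-.2),10)]
cv2.imwrite("pics/t2.png",cv2.resize(c["color"][270:350,180:300,::-1],None,fx=6,fy=6,interpolation=2))
```

```text
0.008
63 [ 470.7 -287.3] [ 5.6 39.4] 86.3 0.0141
0.02
479 [ 471.8 -263.5] [51.2 40. ] 88.8 0.0274
0.034
```

View pics/t2.png

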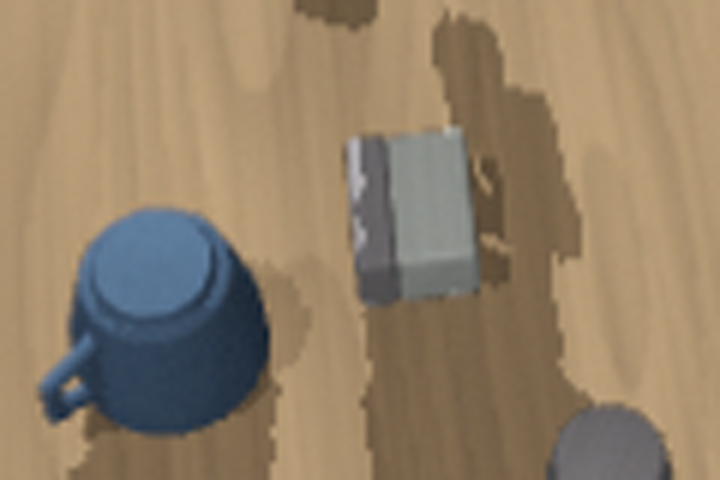

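Tin 2 now lies on its side at (472,-264) mm, 28 mm high, with its lid towards -x. I'll place tin 1 first, then stand tin 2 up.

```bash
python3 -m inch '[[-0.005,-0.03,0,0,0.5,-0.9,60],[-0.005,-0.028,0.01,0,0,0,60],[0,-0.002,0.03,0,0,0,60],[0,0,0.02,0,0,0,60],[0,0,0,0,0,0,60]]' 30
python3 -c "
from h import *
todo([.459,-.109,.027],67.3,chest=False)"
```

```text
time_s: 18.95
tool_pos: [0.4661, -0.1075, 0.0979]
ee_rot: [3.138, 0.008, 2.764]
ft_force: [-0.9, -0.4, -0.8]
opening: 0.0652
t 18.95 chest [-108.3 -187.6   97.9] world [ 0.4661 -0.1075  0.0979] F [-0.9 -0.4 -0.8] open 0.0652
  turn [0.23 0.44 1.07] shift_mm [ 5.9 -4.1 70.9] j6 -1.50
```

```bash
python3 -m inch '[[0.006,-0.004,0.01,0.2,0.4,1,60],[0,0,0.02,0,0,0,60],[0,0,0.02,0,0,0,60],[0,0,0.01,0,0,0,60],[0,0,0,0,0,0,60]]' 30
python3 -c "
from h import *
todo([.459,-.109,.027],67.3,chest=False)"
```

```text
time_s: 19.45
tool_pos: [0.4629, -0.1079, 0.0389]
ee_rot: [3.141, 0.005, 2.748]
ft_force: [0.1, -0.3, 0.2]
opening: 0.0651
t 19.45 chest [-111.5 -187.8   38.9] world [ 0.4629 -0.1079  0.0389] F [ 0.1 -0.3  0.2] open 0.0651
  turn [0.03 0.3  0.17] shift_mm [ 3.2 -2.5 11.9] j6 -1.48
```

```bash
python3 -m inch '[[0.003,-0.0025,0.006,0,0.3,0,60],[0.001,0,0.006,0,0,0,60],[0,0,0,0,0,0,60],[0,0,0,0,0,0,160],[0,0,0,0,0,0,160],[0,0,0,0,0,0,160]]' 50
python3 -c "
from h import *
todo([.459,-.109,.027],67.3,chest=False)"
```

```text
time_s: 20.05
tool_pos: [0.4601, -0.1092, 0.0296]
ee_rot: [3.141, 0.005, 2.748]
ft_force: [-0.2, -0.5, -1.4]
opening: 0.0491
t 20.05 chest [-114.3 -189.1   29.6] world [ 0.4601 -0.1092  0.0296] F [-0.2 -0.5 -1.4] open 0.0491
  turn [0.05 0.31 0.17] shift_mm [ 1.1 -0.2  2.6] j6 -1.49
```

```bash
python3 -m inch '[[0,0,-0.02,0,0,0,160],[0,0,-0.035,0,0,0,160],[0,0,-0.035,0,0,0,160],[0,0,-0.035,0,0,-5,160],[0,0.03,-0.005,0,0,-7,160],[0,0.035,0,0,0,-7,160],[0,0.035,0,0,0,-6,160],[0,0.03,0,0,0,0,160],[0,0,0,0,0,0,160]]' 50
python3 -c "
from h import *
todo([-.057,0,.0355],92.7)"
```

```text
time_s: 20.95
tool_pos: [0.4745, 0.0229, 0.165]
ee_rot: [3.141, 0.005, -3.084]
ft_force: [0.0, 0.0, -1.0]
opening: 0.049
t 20.95 chest [-93.7 -57.8 165. ] world [0.4745 0.0229 0.165 ] F [ 0.  0. -1.] open 0.0490
  turn [0.01 0.29 0.61] shift_mm [-36.7  57.8 129.5] j6 -1.66
```

```bash
python3 -m inch '[[-0.015,0.022,0,0,0.3,0.6,160],[-0.015,0.022,0.01,0,0,0,160],[-0.003,0.005,0.02,0,0,0,160],[0,0,0.02,0,0,0,160],[0,0,0,0,0,0,160]]' 50
python3 -c "
from h import *
todo([-.057,0,.0355],92.7)"
```

```text
time_s: 21.45
tool_pos: [0.5064, 0.0736, 0.114]
ee_rot: [-3.14, 0.001, -3.095]
ft_force: [0.3, 0.1, -0.5]
opening: 0.0486
t 21.45 chest [-59.4  -8.6 114. ] world [0.5064 0.0736 0.114 ] F [ 0.3  0.1 -0.5] open 0.0486
  turn [-0.09  0.06 -0.03] shift_mm [-2.4  8.6 78.5] j6 -1.54
```

```bash
python3 -m inch '[[-0.0025,0.0085,0,0,0,0,160],[0,0,0.006,0,0,0,160],[0,0,0,0,0,0,160]]' 50
python3 -c "
from h import *
todo([-.057,0,.0355],92.7)"; python3 look.py
```

```text
time_s: 21.75
tool_pos: [0.5095, 0.0817, 0.1096]
ee_rot: [-3.14, 0.003, -3.097]
ft_force: [0.0, 0.4, -1.6]
opening: 0.0494
t 21.75 chest [-56.   -0.6 109.6] world [0.5095 0.0817 0.1096] F [ 0.   0.4 -1.6] open 0.0494
  turn [-0.1   0.18 -0.13] shift_mm [ 1.   0.6 74.1] j6 -1.53
top
tall 443 [57.3 -0.3] [59.8 52.4] 1.6 0.0673
side
tall 411 [57.9  1.5] [60.1 55.7] 1.4 0.0671
tall 204 [-23.6  -0.6] [27.6 53.9] 1.9 0.0673
tall 203 [-90.4  -0.2] [52.1 27.7] 89.2 0.0676
in 49 [32.7 -8.3] [21.3 48. ] 31.5 0.0464
```

```bash
python3 -m inch '[[0.001,0.0005,0.012,0,0.2,0,160],[0,0,0.012,0,0,0,160],[0,0,0.005,0,0,0,160],[0,0,0,0,0,0,160]]' 50
python3 -c "
from h import *
todo([-.057,0,.0355],92.7)"
```

```text
time_s: 22.25
tool_pos: [0.509, 0.0818, 0.0794]
ee_rot: [-3.14, 0.002, -3.097]
ft_force: [-0.2, 0.2, -1.6]
opening: 0.0497
t 22.25 chest [-56.5  -0.5  79.4] world [0.509  0.0818 0.0794] F [-0.2  0.2 -1.6] open 0.0497
  turn [-0.09  0.09 -0.16] shift_mm [ 0.5  0.5 43.9] j6 -1.53
```

```bash
python3 -m inch '[[0.0005,0.0005,0.012,0,0.1,0,160],[0,0,0.012,0,0,0,160],[0,0,0.01,0,0,0,160],[0,0,0.004,0,0,0,160],[0,0,0,0,0,0,160]]' 50
python3 -c "
from h import *
todo([-.057,0,.0355],92.7)"
```

```text
time_s: 22.75
tool_pos: [0.5079, 0.0822, 0.0372]
ee_rot: [-3.14, -0.002, -3.097]
ft_force: [-0.1, -0.2, -1.7]
opening: 0.0492
t 22.75 chest [-57.5  -0.1  37.2] world [0.5079 0.0822 0.0372] F [-0.1 -0.2 -1.7] open 0.0492
  turn [-0.1  -0.1  -0.16] shift_mm [-0.5  0.1  1.7] j6 -1.53
```

```bash
python3 -m inch '[[0,0,0.002,0,0,0,160],[0,0,0,0,0,0,120],[0,0,0,0,0,0,75],[0,0,0,0,0,0,75],[0,0,-0.02,0,0,0,75],[0,0,-0.035,0,0,0,75],[0,0,-0.035,0,0,0,60],[0,0,-0.035,0,0,0,60],[0,0,0,0,0,0,60]]' 30
python3 look.py; python3 -c "
from h import *
todo([.472,-.264,.10],90,chest=False)"
```

```text
time_s: 23.65
tool_pos: [0.5084, 0.0852, 0.1672]
ee_rot: [3.136, 0.002, -3.096]
ft_force: [0.1, 0.1, 0.1]
opening: 0.0653
top
tall 440 [57.3 -0.1] [60.1 52.6] 1.8 0.0672
tall 27 [-91.1 -22.1] [ 7.8 25.3] 84.7 0.0671
side
tall 406 [57.6  1.5] [61.5 55.8] 5.7 0.0674
tall 211 [-23.7  -5.7] [27.9 64.3] 2.0 0.0675
tall 206 [-90.4  -0.6] [51.  27.8] 89.3 0.0677
in 47 [32.6 -9.5] [23.2 47.5] 33.7 0.0466
in 180 [-57.7   0. ] [52.1 27.8] 89.8 0.0463
t 23.75 chest [-58.9   2.9 162.1] world [0.5064 0.0851 0.1621] F [ 0.2  0.5 -0.6] open 0.0653
  turn [ 0.28 -0.36  2.61] shift_mm [  34.4 -349.1   62.1] j6 -1.52
```

```bash
python3 -m inch '[[0.003,-0.03,0,0.3,-0.4,1.2,60],[0.004,-0.045,0,0,0,1.2,60],[0.004,-0.045,0,0,0,1.2,60],[0.004,-0.045,0,0,0,0,60],[0.004,-0.045,0,0,0,0,60],[0.004,-0.045,0,0,0,0,60],[0.004,-0.045,0,0,0,0,60],[0.004,-0.04,0.01,0,0,0,60],[0,-0.01,0.02,0,0,0,60],[0,0,0,0,0,0,60]]' 30
python3 -c "
from h import *
todo([.472,-.2635,.10],88.8,chest=False)
from station import arm
c=arm.read_camera('side');P=cloud(c)
[print(*b) for b in blobs(P,.02,.034,(.43,.57,-.34,-.2),40)]"
```

```text
time_s: 24.75
tool_pos: [0.4649, -0.2758, 0.1144]
ee_rot: [3.135, -0.021, 3.124]
ft_force: [0.0, 0.5, 0.1]
opening: 0.0654
t 24.75 chest [-117.4 -355.7  114.4] world [ 0.4649 -0.2758  0.1144] F [0.  0.5 0.1] open 0.0654
  turn [ 0.4  -1.21  0.21] shift_mm [-6.9 12.5 14.4] j6 -2.15
321 [ 471.7 -263.2] [51.  40.1] 89.4 0.0271
```

```bash
python3 -m inch '[[-0.006,0.011,0.01,0.4,-1.2,0.2,60],[0,0,0.025,0,0,0,60],[0,0,0.025,0,0,0,60],[0,0,0.005,0,0,0,60],[0,0,0,0,0,0,60]]' 30
python3 -c "
from h import *
todo([.472,-.2635,.019],89.2,chest=False)"
```

```text
time_s: 25.3
tool_pos: [0.4743, -0.2599, 0.0525]
ee_rot: [-3.14, 0.005, 3.127]
ft_force: [0.5, 0.1, 0.2]
opening: 0.0652
t 25.30 chest [-107.3 -340.2   52.5] world [ 0.4743 -0.2599  0.0525] F [0.5 0.1 0.2] open 0.0652
  turn [-0.12  0.29 -0.05] shift_mm [ 2.2 -3.6 33.5] j6 -2.13
```

```bash
python3 -m inch '[[0.002,-0.0035,0.012,0,0.3,0,60],[0,0,0.012,0,0,0,60],[0,0,0.007,0,0,0,60],[0,0,0,0,0,0,60],[0,0,0,0,0,0,160],[0,0,0,0,0,0,160],[0,0,0,0,0,0,160]]' 40
python3 -c "
from h import *
todo([.472,-.2635,.019],89.2,chest=False)"
```

```text
time_s: 26.0
tool_pos: [0.4743, -0.2643, 0.0232]
ee_rot: [-3.137, 0.004, 3.128]
ft_force: [-0.9, 0.6, -1.2]
opening: 0.0492
t 26.00 chest [-107.5 -344.6   23.2] world [ 0.4743 -0.2643  0.0232] F [-0.9  0.6 -1.2] open 0.0492
  turn [-0.29  0.25 -0.  ] shift_mm [2.3 0.8 4.2] j6 -2.13
```

```bash
python3 -m inch '[[0,0,-0.02,0,0,0,160],[0,0,-0.03,0,0,0,160],[0,0,-0.03,0,0,0,160],[-0.01,0.02,0,0,0,4,160],[-0.01,0.03,0,0,0,4,160],[-0.012,0.03,0,0,0,4.5,160],[-0.015,0.03,0,0,0,0,160],[-0.015,0.02,0,0,0,0,160],[0,0,0,0,0,0,160]]' 40
python3 -c "
from h import *
todo([.54,-.13,.024],76.5,chest=False)"
```

```text
time_s: 26.9
tool_pos: [0.5566, -0.1424, 0.1077]
ee_rot: [-3.138, 0.008, 2.897]
ft_force: [-0.6, -0.4, -0.8]
opening: 0.0491
t 26.90 chest [ -19.5 -226.8  107.7] world [ 0.5566 -0.1424  0.1077] F [-0.6 -0.4 -0.8] open 0.0491
  turn [-0.22  0.44 -0.53] shift_mm [19.   8.2 83.7] j6 -1.64
```

```bash
python3 -m inch '[[0.003,0,0.02,0,0.4,0,160],[0,0,0.025,0,0,0,160],[0,0,0.02,0,0,0,160],[0,0,0.008,0,0,0,160],[0,0,0,0,0,0,160]]' 40
python3 -c "
from h import *
todo([.55,-.14,.0245],76,chest=False)"
```

```text
time_s: 27.4
tool_pos: [0.553, -0.1437, 0.0337]
ee_rot: [-3.136, 0.002, 2.897]
ft_force: [-0.3, -0.6, -0.7]
opening: 0.0491
t 27.40 chest [ -23.1 -227.9   33.7] world [ 0.553  -0.1437  0.0337] F [-0.3 -0.6 -0.7] open 0.0491
  turn [-0.3   0.12 -0.  ] shift_mm [3.8 2.8 9.2] j6 -1.64
```

```bash
python3 -m inch '[[0,0,0.006,0,0,0,160],[0,0,0.004,0,0,0,160],[0,0,0,0,0,0,100],[0,0,0,0,0,0,60],[0,0,0,0,0,0,60],[0,0,-0.03,0,0,0,60],[0,0,-0.035,0,0,0,60],[0,0,-0.03,0,0,0,60],[0,0,0,0,0,0,60]]' 40
python3 -m inch '[[0,0,0,0,-8.4,0,60],[0,0,0,0,-8.4,0,60],[0,0,0,0,-8.4,0,60],[0,0,0,0,-8.4,0,60],[0,0,0,0,-8.4,0,60],[0,0,0,0,-8.4,0,60],[0,0,0,0,0,0,60]]' 40
python3 - <<'E'
from h import *
from station import arm
for n in("side","top"):
    c=arm.read_camera(n);P=cloud(c)
    [print(n,*b) for b in blobs(P,.02,.034,(.45,.63,-.2,-.08),40)]
s=arm.sense();print(Ro.from_euler('xyz',s["ee_rot"]).as_matrix().round(3))
todo([.55,-.14,.0245],76,chest=False)
E
```

```text
time_s: 28.3
tool_pos: [0.5541, -0.1443, 0.126]
ee_rot: [-3.136, 0.008, 2.897]
ft_force: [0.2, 0.3, 0.9]
opening: 0.0651
time_s: 29.0
tool_pos: [0.5532, -0.1443, 0.1239]
ee_rot: [-3.13, 0.898, 2.904]
ft_force: [-0.8, 0.1, -0.4]
opening: 0.0655
side 374 [ 551.9 -143.5] [51.9 39.7] 75.3 0.0278
top 283 [ 551.2 -143.3] [50.  39.8] 75.4 0.0269
[[-0.604  0.244  0.759]
 [ 0.146  0.97  -0.196]
 [-0.783 -0.008 -0.622]]
t 29.10 chest [ -19.8 -229.6  128.6] world [ 0.5564 -0.1452  0.1286] F [ 0.6 -0.4  0.6] open 0.0651
  turn [-0.47 51.57  0.09] shift_mm [  7.5   3.5 104.1] j6 -1.87
```

```bash
cat >> h.py <<'E'
def dtool(T):
    from station import arm
    s=arm.sense();R=Ro.from_euler('xyz',s["ee_rot"])
    print("pos",s["tool_pos"].round(4),"F",s["ft_force"].round(1),"open %.4f"%s["opening"],"tilt %.1f"%np.degrees(np.arccos(-R.as_matrix()[2,2])),"shift now_mm",(R.inv().apply(np.array(T)-s["tool_pos"])*1e3).round(1),"j",s["joints"].round(2))
E
python3 -m inch '[[0.02,0.001,0.014,0,0,0,60],[0.02,0,0.014,0,0,0,60],[0.018,0,0.013,0,0,0,60],[0.004,0,0.003,0,0,0,60],[0,0,0,0,0,0,60]]' 40
python3 -c "
from h import *
dtool([.5515,-.1434,.0225])"
```

```text
time_s: 29.6
tool_pos: [0.5584, -0.15, 0.0748]
ee_rot: [3.14, 0.882, 2.909]
ft_force: [-0.1, -0.0, 0.5]
opening: 0.0649
pos [ 0.5584 -0.15    0.0748] F [-0.1 -0.   0.5] open 0.0649 tilt 50.5 shift now_mm [45.7  4.8 26.9] j [-0.38 -0.08  2.11  0.46  0.26 -2.11]
```

```bash
python3 -m inch '[[0,0,-0.01,0,7,0,60],[0,0,0,0,7,0,60],[0,0,0,0,6.5,0,60],[0,0,0,0,0,0,60]]' 40
python3 -c "
from h import *
dtool([.5515,-.1434,.0225]);todo([.5515,-.1434,.0225],75.4,chest=False)"
```

```text
time_s: 30.0
tool_pos: [0.5535, -0.1504, 0.0873]
ee_rot: [-3.137, 0.519, 2.907]
ft_force: [0.3, -0.5, 0.6]
opening: 0.0653
pos [ 0.5535 -0.1504  0.0873] F [ 0.3 -0.5  0.6] open 0.0653 tilt 29.7 shift now_mm [35.2  6.6 54.5] j [-0.36 -0.02  1.87  0.08  0.77 -1.73]
t 30.00 chest [ -23.  -234.5   87.3] world [ 0.5535 -0.1504  0.0873] F [ 0.3 -0.5  0.6] open 0.0653
  turn [ 0.04 29.72  1.05] shift_mm [ 3.7  6.2 64.8] j6 -1.73
```

```bash
python3 -m inch '[[0.009,0.006,0.013,0,0,1,60],[0.009,0,0.014,0,0,0,60],[0.009,0,0.014,0,0,0,60],[0,0,0,0,0,0,60]]' 40
python3 -c "
from h import *
dtool([.5515,-.1434,.0225]);todo([.5515,-.1434,.0225],75.4,chest=False)"
```

```text
time_s: 30.4
tool_pos: [0.5549, -0.1444, 0.041]
ee_rot: [3.138, 0.534, 2.886]
ft_force: [-0.0, -0.1, 0.1]
opening: 0.0651
pos [ 0.5549 -0.1444  0.041 ] F [-0.  -0.1  0.1] open 0.0651 tilt 30.6 shift now_mm [12.5  0.  14.1] j [-0.34  0.05  1.91  0.08  0.65 -1.71]
t 30.40 chest [ -21.3 -228.6   41. ] world [ 0.5549 -0.1444  0.041 ] F [-0.  -0.1  0.1] open 0.0651
  turn [ 0.18 30.62  0.  ] shift_mm [ 3.6  0.1 18.5] j6 -1.71
```

```bash
python3 -m inch '[[0.006,0,0.007,0,0,0,60],[0.006,0,0.007,0,0,0,60],[0,0,0,0,0,0,60],[0,0,0,0,0,0,160],[0,0,0,0,0,0,160],[0,0,0,0,0,0,160]]' 60
python3 -c "
from h import *
dtool([.5515,-.1434,.0225])"
```

```text
time_s: 31.0
tool_pos: [0.5531, -0.1441, 0.0249]
ee_rot: [3.139, 0.542, 2.886]
ft_force: [0.4, 0.1, -1.0]
opening: 0.0484
pos [ 0.5531 -0.1441  0.0249] F [ 0.4  0.1 -1. ] open 0.0484 tilt 31.0 shift now_mm [2.7 0.3 1.2] j [-0.34  0.08  1.93  0.08  0.6  -1.71]
```

```bash
python3 -m inch '[[-0.008,0,-0.013,0,0,0,160],[-0.016,0,-0.026,0,0,0,160],[-0.016,0,-0.026,0,0,0,160],[-0.016,0,-0.026,0,0,0,160],[0,0,0,0,8,0,160],[0,0,0,0,8,0,160],[0,0,0,0,8,0,160],[0,0,0,0,8,0,160],[0,0,0,0,8,0,160],[0,0,0,0,0,0,160]]' 60
python3 -c "
from h import *
dtool([.5515,-.1434,.0225])"
```

```text
time_s: 32.0
tool_pos: [0.5523, -0.1443, 0.1365]
ee_rot: [3.14, -0.183, 2.886]
ft_force: [0.3, -0.8, -2.0]
opening: 0.0485
pos [ 0.5523 -0.1443  0.1365] F [ 0.3 -0.8 -2. ] open 0.0485 tilt 10.5 shift now_mm [-19.7   0.6 112.2] j [-0.32  0.38  1.26 -0.01  1.69 -1.63]
```

```bash
python3 -m inch '[[0,0,0,0,8,0,160],[0,0,0,0,8,0,160],[0,0,0,0,8,0,160],[0,0,0,0,8,0,160],[0,0,0,0,8,0,160],[0,0,0,0,0,0,160]]' 60
python3 - <<'E'
from h import *
dtool([.5523,-.1443,.0245])
from station import arm
c=arm.read_camera('side');cv2.imwrite('pics/u1.png',cv2.resize(c['color'][120:330,150:350,::-1],None,fx=2.8,fy=2.8))
E
```

```text
time_s: 32.6
tool_pos: [0.5508, -0.1439, 0.134]
ee_rot: [3.139, -0.888, 2.889]
ft_force: [-0.6, -0.0, -2.8]
opening: 0.0486
pos [ 0.5508 -0.1439  0.134 ] F [-0.6 -0.  -2.8] open 0.0486 tilt 50.9 shift now_mm [-85.9  -0.2  67.8] j [-0.3   0.92  0.67 -0.06  2.44 -1.65]
```

View pics/u1.png

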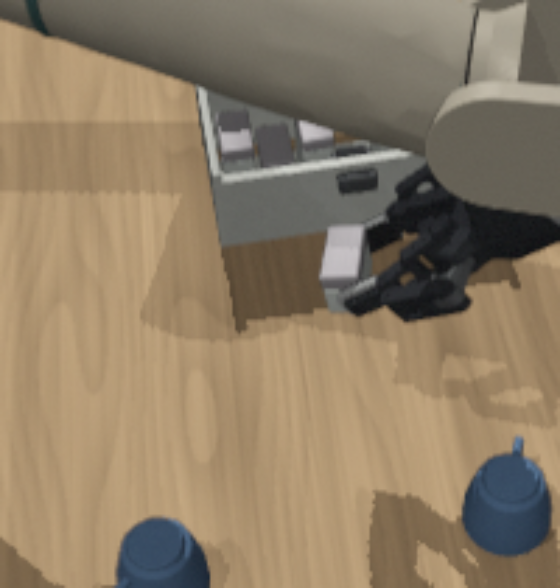

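```bash
python3 -m inch '[[-0.013,0,0.01,0,0,0,160],[-0.017,0,0.0135,0,0,0,160],[-0.017,0,0.0135,0,0,0,160],[-0.012,0,0.0095,0,0,0,160],[-0.004,0,0.003,0,0,0,160],[0,0,0,0,0,0,160]]' 60
python3 -c "
from h import *
dtool([.5523,-.1443,.0235])"
```

```text
time_s: 33.25
tool_pos: [0.5567, -0.1455, 0.0634]
ee_rot: [3.14, -0.838, 2.887]
ft_force: [0.4, 0.1, -2.0]
opening: 0.0486
pos [ 0.5567 -0.1455  0.0634] F [ 0.4  0.1 -2. ] open 0.0486 tilt 48.0 shift now_mm [-26.6   0.   30. ] j [-0.3   0.97  0.71 -0.05  2.29 -1.63]
```

```bash
python3 -m inch '[[-0.011,0,0.009,0,2,0,160],[-0.009,0,0.007,0,1,0,160],[-0.004,0,0.003,0,0,0,160],[0,0,0,0,0,0,160]]' 60
python3 -c "
from h import *
dtool([.5523,-.1443,.0235])"
```

```text
time_s: 33.65
tool_pos: [0.5599, -0.1464, 0.0363]
ee_rot: [3.141, -0.881, 2.887]
ft_force: [-0.6, -0.0, -0.4]
opening: 0.049
pos [ 0.5599 -0.1464  0.0363] F [-0.6 -0.  -0.4] open 0.0490 tilt 50.5 shift now_mm [-4.9  0.1 14.2] j [-0.3   1.05  0.66 -0.05  2.31 -1.63]
```

```bash
for i in 1 2 3 4; do python3 -m inch '[[-0.0023,0,0.002,0,0,0,160]]' 60|egrep 'pos|force'; done
python3 - <<'E'
from h import *
dtool([.5523,-.1443,.0235])
from station import arm
c=arm.read_camera('side');P=cloud(c);[print(*b) for b in blobs(P,.034,.06,(.45,.63,-.2,-.08),40)]
cv2.imwrite('pics/u2.png',cv2.resize(c['color'][170:290,200:320,::-1],None,fx=4.5,fy=4.5))
E
```

```text
tool_pos: [0.5602, -0.1465, 0.0341]
ft_force: [0.4, -0.6, -0.2]
tool_pos: [0.5603, -0.1465, 0.0314]
ft_force: [0.3, 0.4, -0.9]
tool_pos: [0.5605, -0.1466, 0.0286]
ft_force: [-0.1, 0.7, -0.5]
tool_pos: [0.5605, -0.1466, 0.0256]
ft_force: [-0.8, -0.2, -1.1]
pos [ 0.5605 -0.1466  0.0256] F [-0.8 -0.2 -1.1] open 0.0486 tilt 50.2 shift now_mm [3.9 0.2 7.9] j [-0.3   1.07  0.66 -0.05  2.29 -1.63]
592 [ 570.5 -151. ] [80.6 97.2] 3.2 0.0457
```

View pics/u2.png

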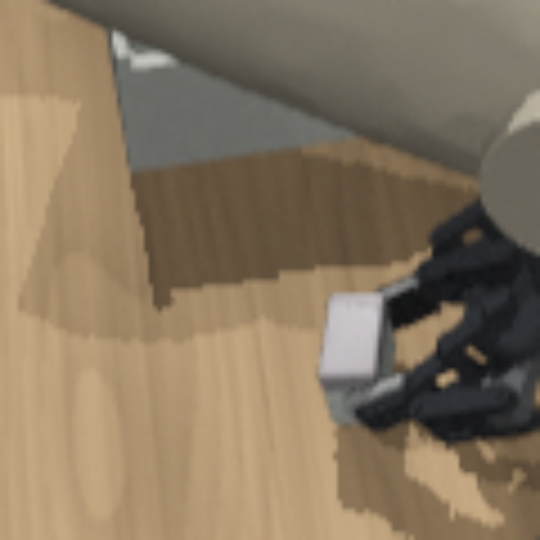

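```bash
for i in 1 2; do python3 -m inch '[[-0.0016,0,0.0013,0,0,0,160]]' 60|egrep 'pos|force'; done; python3 -m inch '[[0,0,0,0,0,0,120],[0,0,0,0,0,0,60],[0,0,0,0,0,0,60],[0,0,-0.015,0,0,0,60],[0,0,-0.03,0,0,0,60],[0.02,0,-0.03,0,0,0,60],[0.02,0,-0.02,0,-8,0,60],[0.02,0,-0.02,0,-8,0,60],[0,0,-0.02,0,-8,0,60],[0,0,0,0,-8,0,60],[0,0,0,0,0,0,60]]' 30
python3 - <<'E'
from h import *
dtool([.5523,-.1443,.0235])
from station import arm
for n in('side','top'):
    c=arm.read_camera(n);P=cloud(c);[print(*b) for b in blobs(P,.02,.05,(.45,.61,-.2,-.08),40)]
E
```

```text
tool_pos: [0.5604, -0.1466, 0.0231]
ft_force: [5.0, -1.6, 10.9]
tool_pos: [0.5606, -0.1466, 0.0229]
ft_force: [-0.5, 0.6, 13.9]
time_s: 35.4
tool_pos: [0.6168, -0.1613, 0.1457]
ee_rot: [3.14, -0.327, 2.886]
ft_force: [-0.2, 0.5, 0.3]
opening: 0.0652
pos [ 0.6168 -0.1613  0.1457] F [-0.2  0.5  0.3] open 0.0652 tilt 18.7 shift now_mm [ 2.400e+01 -1.000e-01  1.371e+02] j [-0.31  0.68  0.85 -0.02  1.94 -1.63]
323 [ 554.4 -145. ] [52.7 28.1] 76.0 0.0377
```

```bash
python3 -m inch '[[0.01,0,0,0,-6.5,0,60],[0.015,0,0,0,-6.5,0,60],[0.02,0,0.005,0,-6,0,60],[0.012,0,0.015,0,0,0,60],[0,0,0,0,0,0,60]]' 30
python3 - <<'E'
from h import *
todo([.5544,-.145,.028],76,chest=False)
from station import arm
c=arm.read_camera('side');P=cloud(c);[print(*b) for b in blobs(P,.033,.05,(.45,.61,-.2,-.08),40)]
E
```

```text
time_s: 36.0
tool_pos: [0.5654, -0.1484, 0.1243]
ee_rot: [3.14, -0.012, 2.886]
ft_force: [0.7, 0.7, -1.0]
opening: 0.0655
t 36.00 chest [ -11.  -233.2  124.3] world [ 0.5654 -0.1484  0.1243] F [ 0.7  0.7 -1. ] open 0.0655
  turn [ 0.12 -0.69 -0.64] shift_mm [11.5  0.7 96.3] j6 -1.64
260 [ 554.4 -144.8] [51.  28.3] 75.0 0.0398
```

```bash
python3 -m inch '[[0.01,0.0007,0,0.1,-0.7,0,60],[0.002,0,0.015,0,0,0,60],[0,0,0.025,0,0,0,60],[0,0,0.02,0,0,0,60],[0,0,0.005,0,0,0,60],[0,0,0,0,0,0,60]]' 30
python3 -c "
from h import *
todo([.5544,-.1448,.028],75.4,chest=False)"
```

```text
time_s: 36.65
tool_pos: [0.5641, -0.1481, 0.0586]
ee_rot: [-3.142, 0.001, 2.886]
ft_force: [0.5, 0.0, -0.0]
opening: 0.0651
t 36.65 chest [ -12.3 -232.8   58.6] world [ 0.5641 -0.1481  0.0586] F [ 0.5  0.  -0. ] open 0.0651
  turn [-0.    0.05 -0.04] shift_mm [10.2  0.7 30.6] j6 -1.64
```

```bash
python3 -m inch '[[0.010,0.0007,0,0,0,0,60],[0.001,0,0.012,0,0,0,60],[0.001,0,0.012,0,0,0,60],[0.001,0,0.006,0,0,0,60],[0,0,0,0,0,0,60]]' 30
python3 -c "
from h import *
todo([.5544,-.1448,.028],75.4,chest=False)"
```

```text
time_s: 37.15
tool_pos: [0.5525, -0.1444, 0.0282]
ee_rot: [-3.141, 0.003, 2.886]
ft_force: [-0.2, -0.1, -0.0]
opening: 0.0652
t 37.15 chest [ -23.7 -228.5   28.2] world [ 0.5525 -0.1444  0.0282] F [-0.2 -0.1 -0. ] open 0.0652
  turn [-0.02  0.2  -0.04] shift_mm [-2.   0.1  0.2] j6 -1.64
```

Next I'll grip, lift, turn to the chest's heading (92.7°) and carry to the gap between tall tins 2 and 3.

```bash
python3 -m inch '[[-0.002,0,0,0,0,0,60],[0,0,0,0,0,0,160],[0,0,0,0,0,0,160],[0,0,0,0,0,0,160],[0,0,-0.02,0,0,0,160],[0,0,-0.035,0,0,0,160],[0,0,-0.035,0,0,0,160],[0,0,-0.035,0,0,-5,160],[0,0.03,0,0,0,-6,160],[0,0.03,0,0,0,-6,160],[0,0.035,0,0,0,0,160],[0,0,0,0,0,0,160]]' 50
python3 -c "
from h import *
todo([.009,0,.0355],92.7)"
```

```text
time_s: 38.35
tool_pos: [0.5592, -0.0481, 0.1591]
ee_rot: [-3.141, 0.004, -3.091]
ft_force: [-0.5, -0.2, -1.7]
opening: 0.0493
t 38.35 chest [ -12.4 -132.6  159.1] world [ 0.5592 -0.0481  0.1591] F [-0.5 -0.2 -1.7] open 0.0493
  turn [-0.02  0.26  0.2 ] shift_mm [-21.4 132.6 123.6] j6 -1.77
```

```bash
python3 -m inch '[[-0.006,0.035,0,0,0.2,0.2,160],[-0.005,0.035,0,0,0,0,160],[-0.005,0.035,0,0,0,0,160],[-0.004,0.018,0.01,0,0,0,160],[0,0,0.02,0,0,0,160],[0,0,0.005,0,0,0,160],[0,0,0,0,0,0,160]]' 50
python3 -c "
from h import *
todo([.009,0,.0355],92.7)"; python3 look.py
```

```text
time_s: 39.05
tool_pos: [0.5743, 0.0778, 0.1233]
ee_rot: [-3.139, 0.002, -3.097]
ft_force: [0.0, -0.9, -0.1]
opening: 0.0486
t 39.05 chest [  8.6  -7.7 123.3] world [0.5743 0.0778 0.1233] F [ 0.  -0.9 -0.1] open 0.0486
  turn [-0.13  0.11 -0.12] shift_mm [-0.4  7.7 87.8] j6 -1.54
top
tall 46 [-29.8  15. ] [16.9 17.2] 2.8 0.0669
tall 79 [-90.4  14.9] [16.4 27.7] 86.9 0.0672
in 55 [-58.9  16. ] [26.3 12.9] 0.1 0.0453
side
tall 402 [57.7  0.3] [59.4 57.1] 0.9 0.0674
tall 207 [-23.8  -1.2] [28.  52.2] 2.4 0.0675
tall 207 [-90.5   0.5] [54.1 27.6] 89.2 0.0676
in 48 [33.4 -8.3] [19.4 46.4] 32.3 0.046
in 179 [-57.5  -0.1] [49.4 28.3] 89.7 0.0463
```

```bash
python3 -m inch '[[-0.0005,0.0075,0,0,0.1,0,160],[0,0,0.012,0,0,0,160],[0,0,0.015,0,0,0,160],[0,0,0.012,0,0,0,160],[0,0,0,0,0,0,160]]' 50
python3 -c "
from h import *
todo([.009,0,.0355],92.7)"
```

```text
time_s: 39.65
tool_pos: [0.5757, 0.0843, 0.0836]
ee_rot: [-3.139, 0.004, -3.099]
ft_force: [-0.1, 0.2, -0.3]
opening: 0.0491
t 39.65 chest [10.3 -1.2 83.6] world [0.5757 0.0843 0.0836] F [-0.1  0.2 -0.3] open 0.0491
  turn [-0.13  0.23 -0.28] shift_mm [ 1.3  1.2 48.1] j6 -1.53
```

```bash
python3 -m inch '[[0.0013,0.001,0.01,0,0.2,-0.2,160],[0,0,0.012,0,0,0,160],[0,0,0.012,0,0,0,160],[0,0,0.008,0,0,0,160],[0,0,0.003,0,0,0,160],[0,0,0,0,0,0,160]]' 50
python3 -c "
from h import *
todo([.009,0,.0355],92.7)"
```

```text
time_s: 40.25
tool_pos: [0.5771, 0.0873, 0.0412]
ee_rot: [3.142, 0.008, -3.095]
ft_force: [-1.5, 1.6, 0.9]
opening: 0.0489
t 40.25 chest [11.8  1.8 41.2] world [0.5771 0.0873 0.0412] F [-1.5  1.6  0.9] open 0.0489
  turn [ 0.    0.48 -0.  ] shift_mm [ 2.8 -1.8  5.7] j6 -1.53
```

```bash
python3 -m inch '[[0.0028,-0.0015,0,0,0.4,0,160],[0,0,0.003,0,0,0,160],[0,0,0.003,0,0,0,160],[0,0,0,0,0,0,160]]' 50
python3 -c "
from h import *
todo([.009,0,.0342],92.7)"
```

```text
time_s: 40.65
tool_pos: [0.577, 0.0875, 0.0413]
ee_rot: [3.14, 0.009, -3.094]
ft_force: [-0.4, 0.8, -0.4]
opening: 0.0491
t 40.65 chest [11.7  1.9 41.3] world [0.577  0.0875 0.0413] F [-0.4  0.8 -0.4] open 0.0491
  turn [0.11 0.53 0.05] shift_mm [ 2.7 -1.9  7.1] j6 -1.53
```

```bash
python3 -m inch '[[0,0,0.004,0,0,0,160]]'
python3 - <<'E'
from h import *
from station import arm
dtool([.5744,.0855,.035])
s=arm.sense();print(s["joint_torque"].round(1))
c=arm.read_camera('side');cv2.imwrite('pics/v1.png',cv2.resize(c['color'][60:240,170:390,::-1],None,fx=3.5,fy=3.3))
P=cloud(c);Q=((P.reshape(-1,3)-O)@Ro.from_euler('z',YAW,degrees=True).as_matrix()).reshape(P.shape)
[print(*b) for b in blobs(Q,.04,.074,(-.108,.108,-.04,.05),30)]
E
```

```text
time_s: 40.75
tool_pos: [0.5782, 0.0871, 0.04]
ee_rot: [3.141, 0.013, -3.094]
ft_force: [-12.2, 0.2, 30.0]
opening: 0.0495
pos [0.5782 0.0871 0.04  ] F [-12.2   0.2  30. ] open 0.0495 tilt 0.7 shift now_mm [ 4.  -1.4  4.9] j [ 0.09  0.37  1.46  0.    1.3  -1.53]
[ -0.1 -31.9 -24.4   1.1  -2.7  -0.5]
451 [54.1  2. ] [69.4 56.5] 5.9 0.0633
311 [-15.9  -5. ] [42.9 70.5] 2.6 0.062
262 [-90.5  -0.1] [52.1 27.7] 89.1 0.0638
180 [-57.5   0. ] [53.8 27.9] 89.9 0.0462
```

View pics/v1.png

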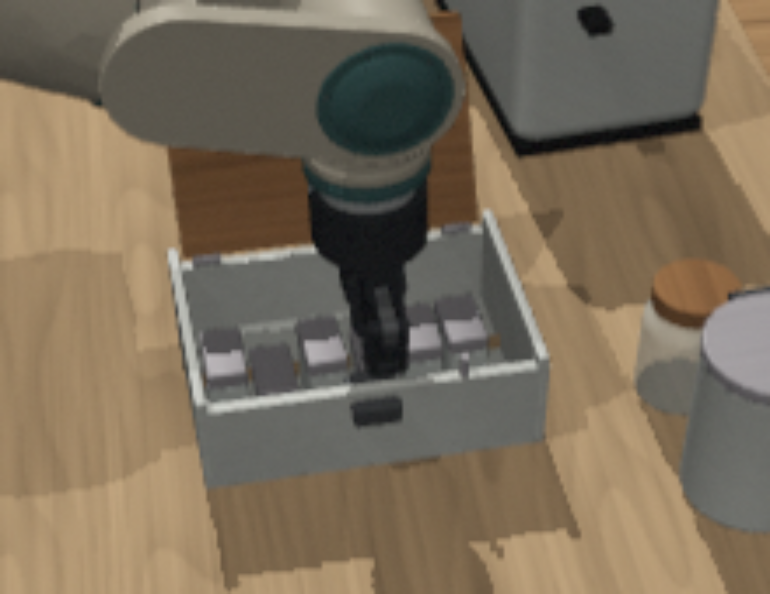

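The wrist reads 30 N upward while tall tins 2 and 3 haven't moved. The tin has probably slipped in the grip and is already on the floor. I'll ease up, centre it, release and check.

```bash
python3 -m inch '[[0,0,-0.003,0,0,0,160],[0.0028,-0.0015,0,0,0.5,0,160],[0,0,0,0,0,0,160]]'; python3 -m inch '[[0,0,0,0,0,0,120],[0,0,0,0,0,0,75],[0,0,0,0,0,0,75],[0,0,-0.02,0,0,0,75],[0,0,-0.035,0,0,0,75],[0,0,-0.035,0,0,0,60],[0,0,-0.035,0,0,0,60],[0,0,-0.035,0,0,0,60],[0,0,0,0,0,0,60]]' 30;  python3 look.py l2; python3 -c "
from h import *
todo([.009,0,.0342],92.7)"
```

```text
time_s: 41.1
tool_pos: [0.5765, 0.0873, 0.0437]
ee_rot: [3.137, 0.008, -3.093]
ft_force: [-1.5, 1.7, 0.5]
opening: 0.0489
time_s: 42.0
tool_pos: [0.5727, 0.088, 0.2003]
ee_rot: [3.131, -0.005, -3.091]
ft_force: [0.6, 0.2, 1.1]
opening: 0.0653
top
tall 60 [-23.6 -20.1] [27.9 12.5] 1.3 0.0671
tall 46 [-90.9 -20.6] [10.2 25.3] 88.7 0.0669
in 67 [-58.1 -19.1] [15.  26.3] 89.9 0.0447
side
tall 408 [57.8  1.9] [59.9 55.9] 0.5 0.0674
tall 209 [-23.9  -1.8] [28.1 54.9] 2.0 0.0673
tall 207 [-90.5   0. ] [52.2 27.7] 89.5 0.0676
in 199 [19.  -3.3] [40.5 70.6] 30.5 0.0465
in 180 [-57.6   0.6] [52.2 27.8] 89.9 0.0463
t 42.10 chest [  5.7   2.7 194.8] world [0.571  0.0879 0.1948] F [-0.1 -0.3 -0.7] open 0.0652
  turn [ 0.58 -0.76  0.19] shift_mm [ -3.3  -2.7 160.6] j6 -1.54
```

Run:
```python
from h import *
from station import arm
c=arm.read_camera('side');P=cloud(c)
Q=((P.reshape(-1,3)-O)@Ro.from_euler('z',YAW,degrees=True).as_matrix()).reshape(P.shape)
[print(*b) for b in blobs(Q,.0435,.06,(-.011,.0275,-.032,.032),30)]
m=(Q[...,2]>.044)&(Q[...,2]<.06)&(Q[...,0]>-.011)&(Q[...,0]<.0265)&(abs(Q[...,1])<.03)
q=Q[m];A=np.c_[q[:,:2],np.ones(len(q))];print(len(q),np.linalg.lstsq(A,q[:,2],rcond=None)[0])
```

```text
137 [12.   2.8] [27.3 48.3] 1.3 0.0468
134 [-0.0414943  -0.008124    0.04749802]
```

```bash
python3 -m inch '[[0,0,-0.03,0.5,-0.7,0.2,255],[0,0,-0.035,0,0,0,255],[0,0.02,-0.03,0,0,0,255],[-0.001,0.04,0,0,0,0,255],[-0.001,0.045,0,0,0,0,255],[-0.001,0.045,0,0,0,0,255],[-0.001,0.045,0,0,0,0,255],[0,0.025,0,0,0,0,255],[0,0,0,0,0,0,255]]' 30
python3 - <<'E'
from h import *
todo([0,.218,.168],92.7)
from station import arm
c=arm.read_camera('top');P=cloud(c)
Q=((P.reshape(-1,3)-O)@Ro.from_euler('z',YAW,degrees=True).as_matrix()).reshape(P.shape)
k=(abs(Q[...,0])>.07)&(abs(Q[...,0])<.1)&(Q[...,2]>.07)&(Q[...,2]<.24)&(Q[...,1]>.095)&(Q[...,1]<.2)
q=Q[k];p=np.polyfit(q[:,2]-.077,q[:,1]-.09,1);print("cover angle",np.pi/2+np.arctan(p[0]),p[1],len(q),q[:,2].max(),q[:,1].max())
E
python3 look.py l3
```

```text
time_s: 43.05
tool_pos: [0.5621, 0.312, 0.2673]
ee_rot: [-3.133, -0.039, -3.101]
ft_force: [-0.5, 0.1, 0.4]
opening: -0.0002
t 43.05 chest [  7.4 226.9 267.3] world [0.5621 0.312  0.2673] F [-0.5  0.1  0.4] open -0.0002
  turn [-0.49 -2.22 -0.39] shift_mm [ 7.4 -8.9 99.3] j6 -1.16
cover angle 2.0520080235208846 0.001277486258602733 1287 0.2184957990939309 0.170807797612708
top
tall 440 [57.7 -0.2] [59.8 52.5] 0.6 0.0673
tall 220 [-24.   -1.6] [28. 50.] 1.3 0.0675
tall 225 [-91.3  -1.6] [48.8 27.8] 87.4 0.0673
in 223 [13.   0.8] [31.3 49.9] 0.5 0.045
in 214 [-58.  -2.] [27.7 49.7] 1.5 0.0454
side
tall 409 [57.4  1.2] [60.3 54.3] 2.6 0.0672
tall 207 [-23.4  -6.9] [28.8 63.9] 3.0 0.0675
tall 204 [-90.4   0.4] [51.1 27.8] 89.4 0.0677
in 199 [25.5  1.3] [49.7 57.6] 86.9 0.0462
in 179 [-57.7   0.2] [28.1 49.7] 0.6 0.0461
in 41 [-33.9  -6.6] [20.9 47.7] 30.8 0.0461
```

View pics/l3_top.png

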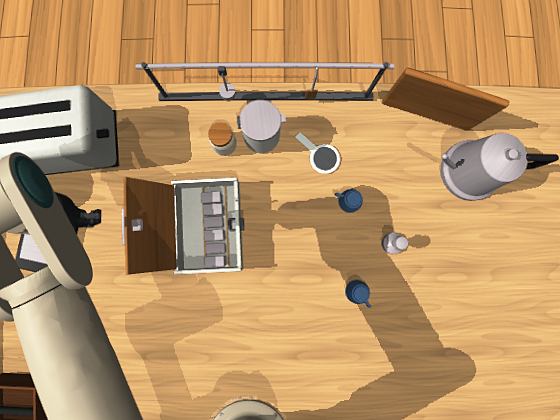

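The top view shows all six tins in the row at column 212 and the bystanders unmoved. The cover is at 2.05 rad. Next I'll lower the closed fingers behind the bar.

```bash
python3 -m inch '[[0.007,-0.003,0.01,-0.5,-2.2,-0.4,255],[0,0,0.025,0,0,0,255],[0,0,0.025,0,0,0,255],[0,0,0.02,0,0,0,255],[0,0,0.008,0,0,0,255],[0,0,0,0,0,0,255]]' 30
python3 -c "
from h import *
todo([0,.215,.168],92.7)"
```

```text
time_s: 43.8
tool_pos: [0.5587, 0.2948, 0.1787]
ee_rot: [-3.14, 0.005, -3.11]
ft_force: [0.3, -0.4, 1.5]
opening: 0.0001
t 43.80 chest [  3.1 209.9 178.7] world [0.5587 0.2948 0.1787] F [ 0.3 -0.4  1.5] open 0.0001
  turn [-0.09  0.27 -0.92] shift_mm [ 3.1  5.1 10.7] j6 -1.17
```

```bash
python3 -m inch '[[0.003,0.001,0.008,0,0.2,-0.9,255],[0,-0.004,0,0,0,0,255],[0,-0.004,-0.001,0,0,0,255],[0,-0.007,-0.006,0,0,0,255],[0,-0.008,-0.006,0,0,0,255],[0,-0.008,-0.006,0,0,0,255],[0,-0.009,-0.005,0,0,0,255]]' 30
python3 -c "
from h import *
todo([0,.154,.196],92.7)"
```

```text
time_s: 44.5
tool_pos: [0.5587, 0.2532, 0.2008]
ee_rot: [3.14, 0.007, -3.093]
ft_force: [0.0, 1.0, -0.6]
opening: -0.0002
t 44.50 chest [  1.2 168.3 200.8] world [0.5587 0.2532 0.2008] F [ 0.   1.  -0.6] open -0.0002
  turn [0.1  0.41 0.07] shift_mm [  1.2 -14.3   4.8] j6 -1.25
```

```bash
python3 -m inch '[[0,-0.009,-0.004,0,0,0,255],[0,-0.009,-0.003,0,0,0,255],[0,-0.009,-0.002,0,0,0,255],[0,-0.009,-0.001,0,0,0,255],[0,-0.009,0,0,0,0,255],[0,-0.006,0,0,0,0,255],[0,0,0,0,0,0,255],[0,0,0,0,0,0,255],[0,0,0,0,0,0,255],[0,0,0,0,0,0,255],[0,0,-0.02,0,0,0,255],[0,0,-0.03,0,0,0,255]]' 30
cat > cov.py <<'E'
from h import *
from station import arm
c=arm.read_camera('top');P=cloud(c)
Q=((P.reshape(-1,3)-O)@Ro.from_euler('z',YAW,degrees=True).as_matrix()).reshape(P.shape)
k=(abs(Q[...,0])>.06)&(abs(Q[...,0])<.1)&(Q[...,2]>.079)&(Q[...,2]<.25)&(Q[...,1]<.08)&(Q[...,1]>-.064)
q=Q[k];p=np.polyfit(q[:,1],q[:,2],1);print("slope angle",-np.arctan(p[0]),"z at front",np.polyval(p,-.06),len(q))
E
python3 cov.py
python3 -c "
from h import *
todo([0,-.055,.2],92.7)"
```

```text
time_s: 45.7
tool_pos: [0.5596, 0.1956, 0.2577]
ee_rot: [-3.14, -0.002, -3.095]
ft_force: [1.6, 0.9, -0.2]
opening: -0.0001
slope angle 0.7769296306345176 z at front 0.2410331711522674 1158
t 45.75 chest [  0.7 111.1 264.6] world [0.5609 0.196  0.2646] F [-0.8  0.1  3.6] open 0.0001
  turn [ 0.05  0.4  -0.02] shift_mm [   0.7 -166.1   64.6] j6 -1.34
```

```bash
python3 -m inch '[[0,-0.03,0,0,0.4,0,255],[0,-0.045,0,0,0,0,255],[0,-0.045,0,0,0,0,255],[0,-0.035,0,0,0,0,255],[0,-0.015,0,0,0,0,255],[0,0,0,0,0,0,255],[0,0,0,0,0,0,255],[0,0,0,0,0,0,255],[0,0,0,0,0,0,255],[0,0,0,0,0,0,255]]' 30
python3 cov.py
python3 -c "
from h import *
todo([0,-.062,.12],92.7)"
```

```text
time_s: 46.75
tool_pos: [0.5703, 0.0287, 0.266]
ee_rot: [3.138, 0.006, -3.084]
ft_force: [0.4, 0.3, 0.6]
opening: -0.0004
slope angle 0.10339941165733788 z at front 0.1002955166149943 833
t 46.80 chest [  2.3 -56.5 266. ] world [0.5703 0.0286 0.266 ] F [0.2 0.1 0.2] open 0.0004
  turn [0.21 0.35 0.63] shift_mm [  2.3  -5.5 146. ] j6 -1.64
```

The cover is down on its pin at 0.103 rad. Next I'll press its front edge.

```bash
python3 -m inch '[[0.002,-0.005,0.02,0.2,0.3,0.6,255],[0,0,0.035,0,0,0,255],[0,0,0.035,0,0,0,255],[0,0,0.025,0,0,0,255],[0,0,0.01,0,0,0,255],[0,0,0,0,0,0,255]]' 30
python3 -c "
from h import *
todo([0,-.062,.12],92.7)"
```

```text
time_s: 47.4
tool_pos: [0.5698, 0.0264, 0.139]
ee_rot: [3.141, 0.005, -3.09]
ft_force: [-0.2, 0.6, 0.2]
opening: -0.0001
t 47.40 chest [  1.7 -58.7 139. ] world [0.5698 0.0264 0.139 ] F [-0.2  0.6  0.2] open -0.0001
  turn [0.01 0.31 0.24] shift_mm [ 1.7 -3.3 19. ] j6 -1.64
```

```bash
python3 -m inch '[[0.001,-0.004,0,0,0.3,0,255],[0,0,0.008,0,0,0,255],[0,0,0.008,0,0,0,255],[0,0,0.004,0,0,0,255]]' 30|egrep 'pos|force'; for i in 1 2 3 4 5 6; do python3 -m inch '[[0,0,0.003,0,0,0,255]]'|egrep 'pos|force'; done
```

```text
tool_pos: [0.5715, 0.0222, 0.123]
ft_force: [0.6, -0.5, -0.4]
tool_pos: [0.5716, 0.0221, 0.1198]
ft_force: [0.1, -0.5, -0.3]
tool_pos: [0.5717, 0.0221, 0.1167]
ft_force: [-0.7, 0.1, -0.2]
tool_pos: [0.5719, 0.022, 0.1137]
ft_force: [-1.5, -1.9, 3.7]
tool_pos: [0.572, 0.0217, 0.1112]
ft_force: [-3.8, -2.3, 7.1]
tool_pos: [0.5721, 0.0215, 0.1089]
ft_force: [-4.6, -0.8, 7.7]
tool_pos: [0.572, 0.0212, 0.1068]
ft_force: [-3.8, -1.9, 5.4]
```

```bash
for i in 1 2 3 4 5 6; do python3 -m inch '[[0,0,0.003,0,0,0,255]]'|egrep 'pos|force'; done
```

```text
tool_pos: [0.5721, 0.021, 0.1043]
ft_force: [-2.6, -1.2, 3.8]
tool_pos: [0.5721, 0.0208, 0.1015]
ft_force: [-2.4, -0.8, 3.7]
tool_pos: [0.5723, 0.0208, 0.0986]
ft_force: [-4.7, -0.8, 20.7]
tool_pos: [0.5726, 0.0208, 0.0984]
ft_force: [-18.4, 0.7, 33.8]
tool_pos: [0.5725, 0.0208, 0.0985]
ft_force: [-16.7, -1.3, 24.5]
tool_pos: [0.5725, 0.0208, 0.0986]
ft_force: [-14.1, -1.0, 21.6]
```

Hard stop at 98.6 mm, which is flush. I'll retreat and check.

```bash
python3 -m inch '[[0,0,-0.01,0,0,0,255],[0,0,-0.03,0,0,0,255],[0,0,-0.035,0,0,0,255],[0.03,0,-0.035,0,0,0,255],[0.04,-0.02,-0.03,0,0,0,255],[0.04,-0.04,-0.02,0,0,0,255],[0.04,-0.04,0,0,0,0,255],[0.04,-0.04,0,0,0,0,255],[0,0,0,0,0,0,255],[0,0,0,0,0,0,255],[0,0,0,0,0,0,255],[0,0,0,0,0,0,255]]' 30
python3 cov.py
python3 - <<'E'
from h import *
from station import arm
c=arm.read_camera('top');P=cloud(c)
print("cups");[print(*b) for b in blobs(P,.048,.06,(.3,.8,-.4,.0),15)]
print("talls");[print(*b) for b in blobs(P,.075,.15,(.3,.8,-.45,.1),15)]
d=np.abs(c["color"].astype(int)-dict(np.load("pics/top0.npz"))["color"]).max(2)
c=arm.read_camera('side');cv2.imwrite("pics/end.png",cv2.resize(c["color"][60:420,150:560,::-1],None,fx=1.6,fy=1.6))
E
```

```text
time_s: 50.2
tool_pos: [0.4025, -0.1124, 0.2547]
ee_rot: [-3.138, 0.017, -3.086]
ft_force: [-0.0, -0.7, -0.5]
opening: -0.0003
slope angle 0.000425850189184326 z at front 0.08477161287458991 1838
cups
26 [774.9 -52.9] [ 8.8 55.8] 19.7 0.0543
229 [ 632.4 -276.1] [45.6 46. ] 14.4 0.0525
233 [ 391.  -291.8] [44.5 43.6] 29.3 0.0529
talls
598 [783.  -34.3] [33.8 99.4] 0.4 0.1252
336 [781.5  63.5] [36.9 61.6] 0.1 0.0968
3032 [567.   60.9] [234.8  88.2] 2.6 0.0867
135 [ 518.3 -390.2] [30.9 30. ] 6.1 0.0848
```

View pics/end.png

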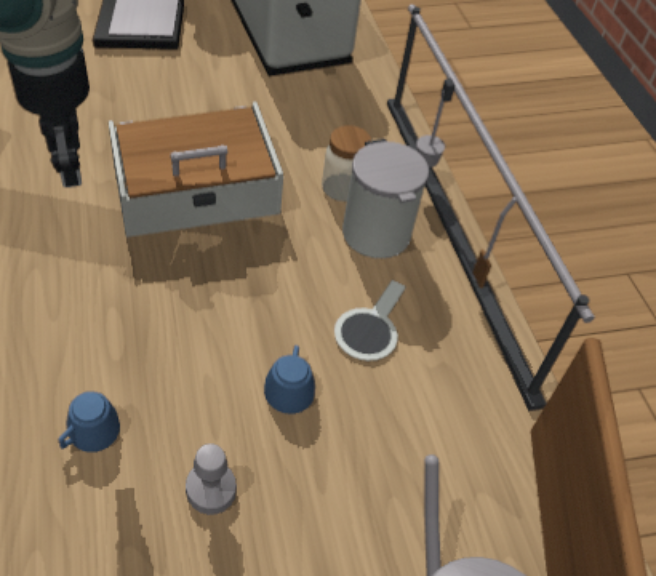

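The final view shows the cover flush, with the bar at (200,155) and the tab out at (204,199). The arm is clear and the bystanders are in place.

```bash
python3 -c "
from station import arm
print(arm.hand_in())"
```

```text
the job is handed in; nothing more can be done
None
```

I finished the restock and handed it in at about 50 s. Both short tins are in the chest, each between its own pair of tall tins, and the cover is shut. No verdict is reported back.

**What I did**
- **Opening:** The first press on the tab was blocked because a finger knuckle met the cover's edge. Tilting the tool so the tips led got the tab in, and I then swung the cover open by its bar.
- **Making room:** I slid tall tins 1 and 3 apart, each by about 14 mm.
- **First tin:** It went straight into the gap between tall 1 and tall 2.
- **Second tin:** While the arm was elsewhere, this tin was knocked over onto its side. I stood it back up and placed it between tall 2 and tall 3. It touched the chest floor early and read about 30 N for a moment, probably because it had slipped in the grip.
- **Closing:** I pushed the cover over from behind and pressed its front edge until it hit a hard stop.

**Last checks**
- **Cover:** The measured angle was 0.0004 rad, with the top flush at 85 mm. The tab looked fully out in the final picture, though I didn't measure it.
- **Tins:** With the cover open, the short tins stood at x of about -58 and 12 mm, and the tall ones at about -91, -24, 42 and 73 mm. The tall 3 and 4 positions come from one merged reading. A plane fit on the second tin's top gave a tilt of about 0.04 rad, within the 0.12 limit. I couldn't see the tins again once the cover was shut.
- **Bystanders:** The cups, tamper, canister and sugar jar measured within about 2 mm of where they started. I checked the spoon rest only by eye.
- **Arm:** It ended clear of everything, with no contact force.

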